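# Load the grinding balls into the steriliser

## Robot

A 6-joint arm with a two-finger parallel gripper is mounted at the origin on the work surface. World frame = base frame: x ahead of the robot, y to its left, z up, the work surface at z = 0. Lengths are in mm, angles in rad, forces in N, time in s.
With the tool pointing down it reaches from about 400 to 925 mm from the base axis. Payload 12.5 kg.
Tool frame: the origin (TCP) lies at the very end of the fingers, on their centre line; the grasp point (between the pads) lies env.grip_point_offset behind it (env.grip_point_offset is the distance from the TCP to the grasp point, in mm); y points along the fingers, z is the direction in which the jaws open and shut, and the axes are right-handed (so a half turn about y gives the same grasp; the last joint's range is limited). The gripper opens to 95 mm and grips with 3 to 60 N. Pads are 20 mm wide; open, the fingers measure 119 mm over their backs; the gripper's body (75 mm by 180 mm) begins 59 mm behind the grasp point.
Start: joints at [1.156, 0.491, 1.559, -0, 1.092, -0.106], TCP at [189.93, 595.46, 214.661] pointing down, gripper open.
Joint ranges: [-3.1, 3.1], [-0.84, 2.19], [0.05, 2.79], [-1.13, 4.28], [0.06, 2.93], [-2.69, 2.69]. Speed limits (rad/s): [2.22, 2.22, 2.79, 3.14, 3.14, 3.14].

## Interface

Orientations are given as [roll, pitch, yaw] about the fixed x, y, z axes, in that order (R = Rz(yaw) Ry(pitch) Rx(roll)).
In Python, from cell import readout, read_camera, env, nets gives the robot as it stands.
- The arm moves only by the tool apply_moves, never from a script. Its argument "increments" is a list of rows, each a list of 3 entries, a list of its own where there are three numbers: the shift along the tool's x, y, z in cm, then the turn, a rotation vector about the tool's x, y, z in degrees, then the finger opening in cm, from 0 to 9.51. A call has exactly 5 rows; each row shifts and turns the pose as measured when the row begins, along the tool's axes as they then stand; what a row does not reach is not made up. A row lasts 1/8 s, in which the tool goes at most 62.5 mm and 10.7 degrees, less where a joint would pass 70% of its speed; a pose out of reach is approached as far as the arm can. A call with a gripper value outside its range is refused whole. The fingers move at their own pace and stop on an object; the grip force is fixed at half the most. Time passes only in rows, so rows that do not move let the fingers close, or fill a call up. It gives the time, the measured TCP pose, the force and the opening at its end, in the units of the state.
- readout.state(): the state, without advancing time (a new reading comes with each control period).
- read_camera(name): name is "side" or "top" or "wrist"; returns a dict with "img" (420x560x3 uint8, red, green, blue), "vfov" (degrees; the focal length in pixels is half the picture's height over the tangent of half this angle, whatever the lens; pixels are square), "cx", "cy" (the principal point, pixels), "distortion" ([k1, k2, p1, p2, k3] as OpenCV has them; the pictures are not rectified), "rvec" (rotation vector, rad) and "tvec" (3), from world to camera coordinates, as OpenCV has them; the wrist camera has in their place "mount" (4x4, takes a point from camera to tool coordinates, whose origin is the TCP and whose axes are the tool frame's). Camera axes: x right, y down, z forward; pixel columns grow to the right and rows downward; lengths in mm; the calibration is good to about 2 mm. A picture is of the moment at which its call begins: read the wrist's pose just before it. There is no depth.
- env.job_done(): hands the job in, once; it reports no verdict.
Trained networks look in a picture, given as the dict that the camera call returned (one of the last four; its "shot" number tells which), for a name from the list of things; names that differ only in an ending like _2 or _b are one class to them, and where a whole thing is asked for, a point or a joint stands for the part that bears it (a point fixed in the world has none). Each returns a list of dicts, best first, with "confidence" (0 to 1); they miss things now and then, are a little off and sometimes report something else, mostly with a low value. They report only what shows in the picture. A call takes as long as a camera call. They do not tell look-alikes from the thing itself.
- nets.look_for(picture, thing): "point" ([x, y, z] in mm, in the coordinates of the camera as it stood for that picture, good to about 4 mm: the middle of the surface that is visible of it).
- nets.mark_of(picture, thing): "point" ([x, y, z] in mm, in the coordinates of the camera as it stood for that picture, good to about 4 mm: a listed point, or the origin of a listed thing).
The state is a dict: "t": time; "joints": joint angles; "qvel": joint speeds; "tau": joint torques, N m; "eef_pos": TCP position; "tcp_rot": TCP orientation; "ft_force": force on the tool from outside, world axes, zero at the start; "moment": the same for the moment, N m; "opening": opening from 0.0 (shut) to 1.0 (fully open).
Only numpy, scipy, OpenCV 4.12 (cv2) and the standard library are available. Lean on these libraries where they do the work, as an engineer would, in place of code of your own. Each camera call takes 0.05 s, during which the arm holds its last target. There are 200 camera calls.

## Task

Pull the tray out from under the clear riser onto the open bench, and with the scoop move all six ceramic balls from the blue tub into it while it still stands outside the steriliser. Then set the scoop down flat on the bench and slide the loaded tray, nose first, fully home into the steriliser slot, its black handle left sticking out. Do not touch the balls with the gripper, and leave the jar, bottle, pot and pipette gun where they are.

Things in the scene. Friction and masses are not known exactly. Their poses are not given: they have to be found in the camera images.
- tray_mid (a point): Loose aluminium tray (about 0.35 kg), open box 120 (its x) x 110 (y) x 30 mm high, walls and floor 4 mm. This point: its centre, 15 mm above its underside. +x points to the nose with the red lug, -x to the black handle, z up. Starts flat on the bench, handle and rear under the riser, nose sticking out.
- tray_handle (a point): Centre of the tray's black handle (at x = -95 mm from the tray's centre, 28 mm above the bench): an upright fin 14 mm thick (along tray y), 28 mm tall, reaching 55 mm back from the rear wall, 14 mm clear of the bench. Axes as the tray.
- tray_lug (a point): Centre of the tray's red nose lug (at x = +73 mm from the tray's centre, 28 mm above the bench): an upright fin 12 mm thick (along tray y), 28 mm tall, reaching 26 mm out from the nose wall. Axes as the tray.
- riser: Fixed clear shelf with two side panels and a blue tip box at its back. Origin on the bench, middle of its open front edge; +x points straight out, the way the tray comes out. It covers 170 mm behind that edge, is 170 mm wide (154 mm between panels), 90 mm clear underneath, shelf top at 96 mm, box top at 160 mm.
- steriliser: Fixed steel steriliser: a low loading slot in front of a cabinet 190 mm high, 220 mm wide, 250 mm deep. Origin on the bench, middle of the slot's mouth; +x points straight in. Slot 120 mm wide inside, 54 mm high, 146 mm deep, walls 10 mm, roof (steel and clear plastic) top at 62 mm, open air above it. No step: the tray slides in along the bench.
- slot_end (a point): The end stop of the steriliser slot (on its centre line, 28 mm above the bench, 146 mm inside the mouth; axes as the steriliser). The tip of the red lug, 86 mm ahead of the tray's centre, meets it when the tray is home: the tray's rear wall is then flush with the mouth and the handle is outside.
- tub: Fixed blue open trough, 238 mm long (x), 120 mm wide (y), 34 mm high; floor 4 mm thick, flat for 230 x 60 mm; from the floor's edges its long sides slope outwards at 55 degrees to the horizontal up to the rim; end walls upright, 4 mm. Origin at the centre of its underside on the bench. The balls start in its +x half; its -x half is free for the scoop.
- scoop_pan (a point): Loose steel scoop (about 0.16 kg), starts on its flat bottom. This point: centre of the pan's floor, 2 mm above its underside; z up. Pan 88 mm long (x), metal 2 mm, floor 52 mm wide (y), sides sloping outwards at 55 degrees like the tub's, to 26 mm high and 89 mm overall width. +x points to the open front lip, 44 mm ahead. Back wall 36 mm high.
- scoop_grip (a point): Middle of the scoop's yellow handle, at x = -70 mm from the pan's centre and 80 mm above its underside: an upright fin 14 mm thick (scoop y), 28 mm tall, 82 mm long (from -44 to -126 mm), above and behind the pan. Axes as the scoop.
- ball0: White glazed ceramic grinding ball, 22 mm across, 22 g, smooth and slick, rolls easily; origin at its centre.
- ball1: White glazed ceramic grinding ball, 22 mm across, 22 g, smooth and slick, rolls easily; origin at its centre.
- ball2: White glazed ceramic grinding ball, 22 mm across, 22 g, smooth and slick, rolls easily; origin at its centre.
- ball3: White glazed ceramic grinding ball, 22 mm across, 22 g, smooth and slick, rolls easily; origin at its centre.
- ball4: White glazed ceramic grinding ball, 22 mm across, 22 g, smooth and slick, rolls easily; origin at its centre.
- ball5: White glazed ceramic grinding ball, 22 mm across, 22 g, smooth and slick, rolls easily; origin at its centre.
- jar: Bystander: closed glass jar with a brown lid, 72 mm across, 130 mm high. Loose; origin at the centre of its underside.
- amber_bottle: Bystander: amber glass bottle with a black cap, 52 mm across, 110 mm high. Loose; origin at the centre of its underside.
- pot: Bystander: white plastic pot with a white lid, 64 mm across, 85 mm high. Loose; origin at the centre of its underside.
- pipette_gun: Bystander: white pistol-shaped pipette controller lying flat on its side, about 130 x 120 x 30 mm. Loose; origin at the centre of its underside.
Mind the look-alikes: they are no part of the job. What is meant by the part that bears tray_mid is not yellow, and is the smaller of those in its own colour.

How it is judged:
By the outcome, as a careful person would: the job done as asked, in the order asked, and still so for the second after the job is handed in, with the robot touching nothing.
It also fails if it takes over 72 s, if anything falls off the work surface, if the arm or the gripper's body presses on something with over 40 N, if the wrist force passes 120 N, or if a joint passes its speed limit or range.

## Working session

There is one attempt and no reset: what is moved stays moved. The work goes in short steps, Python scripts to look and compute and a tool call to move; the robot and the scene stay as the last step left them, time stands still between calls to the robot, and variables do not carry over. Pictures are saved under pics/ and viewed, about 8 in all and at most 12, crops included, and the job is handed in when it is done.

Besides the shell and the picture viewer there is one more tool, called in YAML: its name, and indented under it one key for each argument. apply_moves: Moves the arm, as the interface text tells. Its arguments: {"type":"object","properties":{"increments":{"type":"array"}},"required":["increments"]}

```bash
ls; mkdir -p pics
cat > h.py <<'E'
import numpy as np, cv2
from scipy.spatial.transform import Rotation as R
from cell import readout, read_camera, env, nets
def pose():
    s=readout.state(); return np.array(s['eef_pos']), R.from_euler('xyz',s['tcp_rot'])
def cam2w(pic,p,ps=None):
    p=np.array(p,float)
    if 'mount' in pic:
        M=np.array(pic['mount']); q=M[:3,:3]@p+M[:3,3]; return ps[0]+ps[1].apply(q)
    Rm=cv2.Rodrigues(np.array(pic['rvec'],float))[0]; return Rm.T@(p-np.array(pic['tvec']).ravel())
def KD(pic):
    f=pic['img'].shape[0]/2/np.tan(np.radians(pic['vfov'])/2)
    return np.array([[f,0,pic['cx']],[0,f,pic['cy']],[0,0,1]]),np.array(pic['distortion'],float)
def campix(pic,p):
    K,D=KD(pic); return cv2.projectPoints(np.array(p,float).reshape(1,1,3),np.zeros(3),np.zeros(3),K,D)[0].ravel()
def pix2w(pic,u,v,z,ps=None):
    K,D=KD(pic); n=cv2.undistortPoints(np.array([[[u,v]]],float),K,D).ravel()
    a=cam2w(pic,[0,0,0],ps); b=cam2w(pic,[n[0],n[1],1],ps); d=b-a
    return a+d*(z-a[2])/d[2]
def find(pic,names,fn='mark_of',ps=None,mc=.2):
    for n in names:
        for r in getattr(nets,fn)(pic,n):
            if r['confidence']>mc: print(n,round(r['confidence'],2),'w',cam2w(pic,r['point'],ps).round(0),'px',campix(pic,r['point']).round(0))
def save(pic,name,crop=None,s=1):
    im=pic['img'][:,:,::-1]
    if crop: im=im[crop[1]:crop[3],crop[0]:crop[2]]
    cv2.imwrite('pics/'+name,cv2.resize(np.ascontiguousarray(im),None,fx=s,fy=s,interpolation=cv2.INTER_CUBIC))
E
python3 - <<'E'
from h import *
print(readout.state(), env.grip_point_offset)
N=['tray_mid','tray_handle','tray_lug','riser','steriliser','slot_end','tub','scoop_pan','scoop_grip','ball0','jar','amber_bottle','pot','pipette_gun']
ims=[]
for c in ['top','side']:
    p=read_camera(c); print(c); find(p,N); ims.append(p['img']); save(p,c+'0.png',None,1.4)
E
```

```text
pics
{'t': 0.0, 'joints': array([ 1.15639651e+00,  4.91575537e-01,  1.55945060e+00,  1.17047990e-05,
        1.09169723e+00, -1.05584125e-01]), 'qvel': array([ 0.000405  , -0.00079458, -0.00192478,  0.00022294,  0.00022529,
       -0.00054454]), 'tau': array([ 9.04128992e-04, -6.12650156e+01, -2.58186346e+01,  6.92886324e-02,
        4.82448132e-02, -1.12094701e-04]), 'eef_pos': array([189.82428961, 595.22069991, 214.0514259 ]), 'tcp_rot': array([-1.57191965e+00,  1.29486784e-04, -3.08821168e-01]), 'ft_force': array([-0.73950869, -0.24612499,  0.21646001]), 'moment': array([-4.81054011e-02,  9.11474486e-05,  4.56126435e-02]), 'opening': 0.9979333195325026} 18.8
top
tray_mid 0.96 w [ 194. -315.   19.] px [359. 303.]
tray_mid 0.83 w [ 308. -603.   14.] px [452. 265.]
tray_mid 0.69 w [ 479. -263.   17.] px [341. 209.]
tray_handle 0.78 w [ 256. -433.   38.] px [399. 282.]
tray_handle 0.74 w [ 267. -516.   30.] px [426. 278.]
tray_handle 0.58 w [486. 196.   5.] px [192. 206.]
tray_lug 0.77 w [ 147. -233.   38.] px [332. 319.]
tray_lug 0.75 w [ 488. -190.   29.] px [318. 205.]
tray_lug 0.7
[... 1470 characters left out ...]
 px [329. 233.]
scoop_pan 0.72 w [ 631. -302.   10.] px [333. 253.]
scoop_grip 0.67 w [599.  62.  77.] px [287. 170.]
ball0 0.59 w [ 635. -273.   12.] px [330. 246.]
ball0 0.56 w [ 669. -239.   14.] px [337. 236.]
ball0 0.55 w [ 644. -230.   19.] px [328. 234.]
ball0 0.43 w [ 663. -296.   16.] px [342. 248.]
ball0 0.4 w [ 632. -301.   14.] px [333. 252.]
ball0 0.35 w [ 661. -266.   14.] px [338. 242.]
jar 0.94 w [753. 309.   1.] px [304. 148.]
jar 0.55 w [ 640. -229.   19.] px [327. 234.]
amber_bottle 0.73 w [796. -19.   2.] px [346. 191.]
amber_bottle 0.56 w [ 665. -296.   15.] px [343. 248.]
pot 0.66 w [ 773. -229.   -2.] px [365. 231.]
pipette_gun 0.76 w [ 675. -390.   -7.] px [358. 275.]
```

View pics/top0.png

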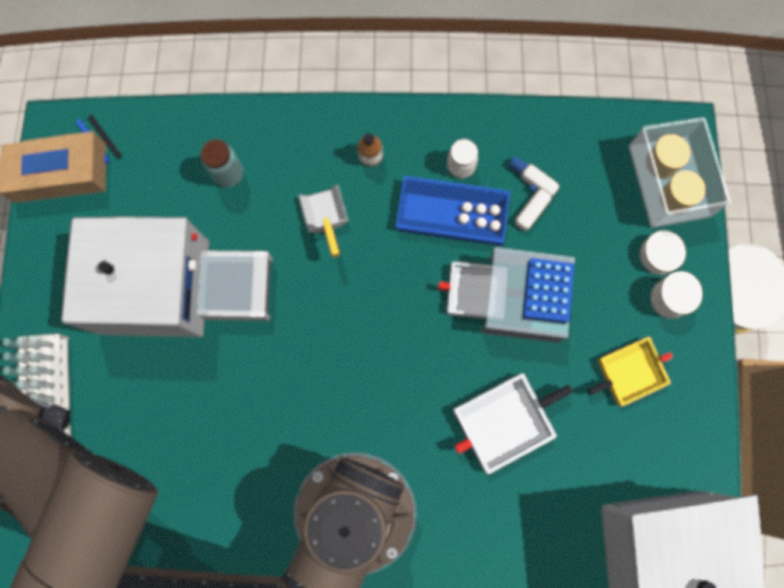

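View pics/side0.png

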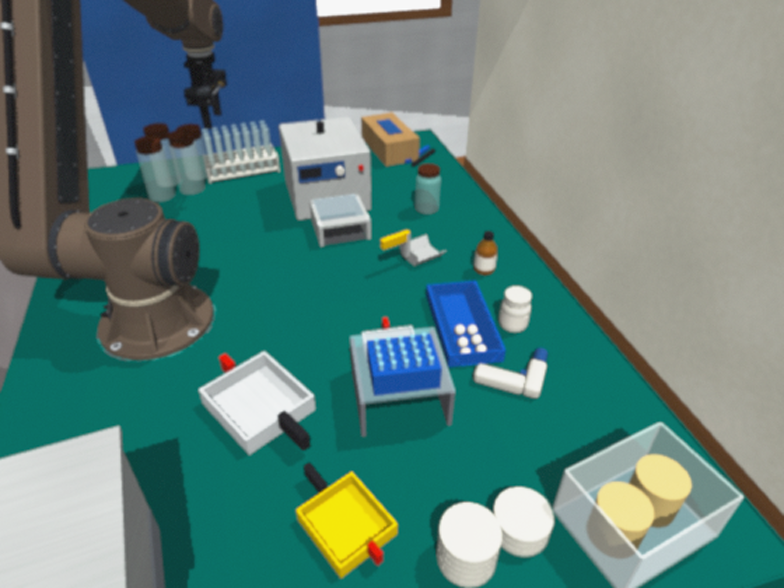

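The meant tray is the small silver one under the riser, lug at (442,286) in the scaled top picture. The large silver tray at (505,422) and the yellow one at (633,372) don't fit: one is the bigger of the silver pair and the other is yellow. I'll confirm in a wrist crop before grasping.

```bash
cat >> h.py <<'E'
def plan(p,ypr,n,start=None):
    """p target TCP; ypr=(yaw,tilt) deg: tilt>0 = tool x (scoop lip) down; prints n rows"""
    P,Q=start or pose(); p=np.array(p,float); T=tool(*ypr)
    rv=(Q.inv()*T).as_rotvec(); rows=[]
    for i in range(n):
        A=Q*R.from_rotvec(rv*i/n); d=A.inv().apply((p-P)/n)/10
        rows.append([d.round(2).tolist(),np.degrees(rv/n).round(1).tolist()])
    print('from',P.round(1),Q.as_euler('xyz',degrees=True).round(1),'step mm',round(np.linalg.norm(p-P)/n,1),'deg',round(np.degrees(np.linalg.norm(rv))/n,1))
    for r in rows: print(r)
    return p,T
def tool(yaw,tilt=0):
    # tool down: x fwd, y down, z = left-ish jaw axis; tilt turns about tool z
    return R.from_euler('xyz',[-90,0,yaw],degrees=True)*R.from_rotvec([0,0,np.radians(tilt)])
E
python3 - <<'E'
from h import *
plan([520,190,330],(-90,0),10)
E
```

```text
from [189.9 595.5 214.7] [-90.   -0.  -17.7] step mm 53.5 deg 7.2
[[4.38, -1.15, -2.86], [-0.0, 7.2, -0.0]]
[[4.7, -1.15, -2.29], [-0.0, 7.2, -0.0]]
[[4.95, -1.15, -1.68], [-0.0, 7.2, -0.0]]
[[5.12, -1.15, -1.04], [-0.0, 7.2, -0.0]]
[[5.21, -1.15, -0.39], [-0.0, 7.2, -0.0]]
[[5.22, -1.15, 0.27], [-0.0, 7.2, -0.0]]
[[5.15, -1.15, 0.93], [-0.0, 7.2, -0.0]]
[[4.99, -1.15, 1.57], [-0.0, 7.2, -0.0]]
[[4.75, -1.15, 2.18], [-0.0, 7.2, -0.0]]
[[4.44, -1.15, 2.76], [-0.0, 7.2, -0.0]]
```

apply_moves:
  increments:
    - [[4.4,-1.2,-2.9],[0,7.2,0],9.5]
    - [[4.7,-1.2,-2.3],[0,7.2,0],9.5]
    - [[5.0,-1.2,-1.7],[0,7.2,0],9.5]
    - [[5.1,-1.2,-1.0],[0,7.2,0],9.5]
    - [[5.2,-1.2,-0.4],[0,7.2,0],9.5]

```text
t: 2.12
eef_pos: [356.5, 387.6, 275.2]
tcp_rot: [-1.571, -0.0, -0.951]
ft_force: [-0.1, 0.5, 0.3]
opening: 1.0
```

apply_moves:
  increments:
    - [[5.2,-1.2,0.3],[0,7.2,0],9.5]
    - [[5.2,-1.2,0.9],[0,7.2,0],9.5]
    - [[5.0,-1.2,1.6],[0,7.2,0],9.5]
    - [[4.8,-1.2,2.2],[0,7.2,0],9.5]
    - [[4.4,-1.2,2.8],[0,7.2,0],9.5]

```text
t: 2.75
eef_pos: [523.2, 173.9, 338.4]
tcp_rot: [-1.569, 0.0, -1.6]
ft_force: [0.8, -0.2, 0.6]
opening: 0.997
```

Run:
```python
from h import *
ps=pose(); print(ps[0],ps[1].as_euler('xyz',degrees=True))
p=read_camera('wrist'); print(p['vfov'],np.array(p['mount']).round(2).tolist()); find(p,['steriliser','slot_end','scoop_pan','scoop_grip'],ps=ps)
save(p,'w1.png')
plan([480,-110,330],(-94,0),5)
```

```text
[523.16975738 173.92417026 338.43272858] [-8.98936721e+01  2.30304675e-02 -9.16976981e+01]
62.37250049803475 [[-0.0, 0.96, 0.29, -81.82], [0.0, -0.29, 0.96, -170.64], [1.0, 0.0, 0.0, -0.34], [0.0, 0.0, 0.0, 1.0]]
steriliser 0.67 w [481. 193.  -1.] px [258. 154.]
slot_end 0.94 w [481. 336.  27.] px [250.  43.]
scoop_pan 0.89 w [661.  81.   1.] px [378. 224.]
scoop_grip 0.73 w [598.  58.  76.] px [344. 259.]
from [522.  175.6 337.6] [-89.9   0.  -91.4] step mm 57.8 deg 0.5
[[5.73, 0.15, -0.7], [-0.0, 0.5, -0.0]]
[[5.74, 0.15, -0.65], [-0.0, 0.5, -0.0]]
[[5.74, 0.15, -0.59], [-0.0, 0.5, -0.0]]
[[5.75, 0.15, -0.54], [-0.0, 0.5, -0.0]]
[[5.75, 0.15, -0.49], [-0.0, 0.5, -0.0]]
```

apply_moves:
  increments:
    - [[5.4,0.2,-0.7],[0,0.5,0],9.5]
    - [[5.4,0.2,-0.7],[0,0.5,0],9.5]
    - [[5.4,0.2,-0.6],[0,0.5,0],9.5]
    - [[5.4,0.2,-0.6],[0,0.5,0],9.5]
    - [[5.4,0.2,-0.5],[0,0.5,0],9.5]

```text
t: 3.62
eef_pos: [477.8, -91.0, 326.0]
tcp_rot: [-1.571, 0.001, -1.621]
ft_force: [0.6, -0.4, 1.0]
opening: 0.997
```

Run:
```python
from h import *
ps=pose(); print(ps[0],ps[1].as_euler('xyz',degrees=True))
p=read_camera('wrist'); find(p,['tray_mid','tray_lug','tray_handle','riser','tub','ball0'],ps=ps)
save(p,'w2.png',None,1.4)
```

```text
[477.79793244 -90.99401534 326.04061551] [-9.00165259e+01  7.05975430e-02 -9.28617098e+01]
tray_mid 0.9 w [ 195. -315.   26.] px [114. 321.]
tray_mid 0.31 w [ 777. -228.    1.] px [485. 247.]
tray_lug 0.82 w [ 485. -187.   29.] px [296. 238.]
tray_lug 0.66 w [ 482. -261.   17.] px [295. 280.]
tray_lug 0.64 w [ 144. -227.   39.] px [ 65. 276.]
tray_handle 0.73 w [ 256. -432.   42.] px [162. 387.]
tray_handle 0.49 w [ 644. -233.   19.] px [403. 259.]
riser 0.38 w [ 777. -230.   -0.] px [485. 248.]
tub 0.97 w [ 662. -206.   -2.] px [411. 236.]
ball0 0.7 w [ 645. -234.   19.] px [404. 259.]
ball0 0.69 w [ 667. -240.   15.] px [417. 261.]
ball0 0.61 w [ 670. -267.   15.] px [418. 277.]
```

View pics/w2.png

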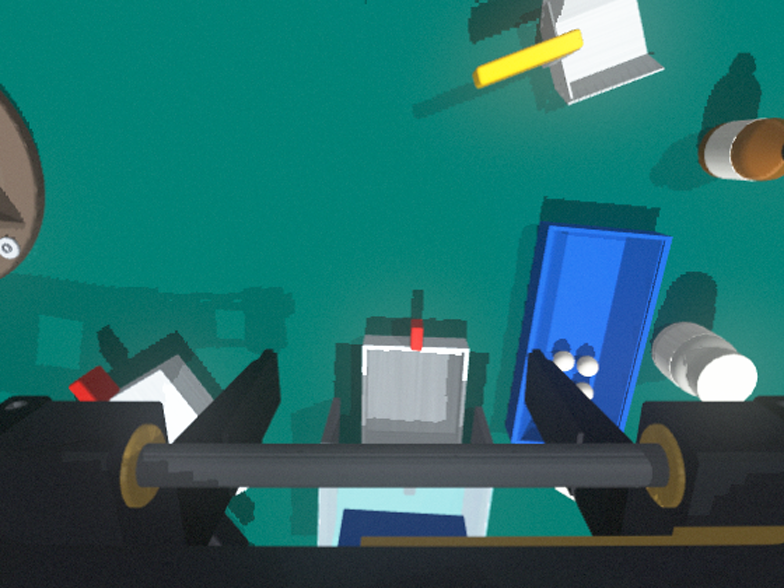

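The wrist view confirms it: the small silver tray with a red lug at (416,335) sits under the clear riser, and the big silver tray is at lower left (140,400). I'll grasp the lug.

Run:
```python
from h import *
a=plan([486,-188,100],(-92.5,0),6)
plan([486,-188,10],(-92.5,0),4,a)
```

```text
from [478.7 -89.3 326.1] [-90.    0.1 -92.9] step mm 41.1 deg 0.1
[[1.64, 3.77, 0.21], [0.0, -0.1, -0.0]]
[[1.64, 3.77, 0.2], [0.0, -0.1, -0.0]]
[[1.64, 3.77, 0.2], [0.0, -0.1, -0.0]]
[[1.64, 3.77, 0.2], [0.0, -0.1, -0.0]]
[[1.64, 3.77, 0.2], [0.0, -0.1, -0.0]]
[[1.64, 3.77, 0.2], [0.0, -0.1, -0.0]]
from [ 486. -188.  100.] [-90.    0.  -92.5] step mm 22.5 deg 0.0
[[-0.0, 2.25, -0.0], [0.0, 0.0, 0.0]]
[[-0.0, 2.25, -0.0], [0.0, 0.0, 0.0]]
[[-0.0, 2.25, -0.0], [0.0, 0.0, 0.0]]
[[-0.0, 2.25, -0.0], [0.0, 0.0, 0.0]]
```

apply_moves:
  increments:
    - [[2.4,4.4,0.3],[0,0,0],5.0]
    - [[2.4,4.4,0.3],[0,0,0],5.0]
    - [[2.3,4.4,0.3],[0,0,0],5.0]
    - [[2.0,4.4,0.2],[0,0,0],5.0]
    - [[0.6,4.0,0.1],[0,0,0],5.0]

```text
t: 4.6
eef_pos: [491.2, -182.0, 107.7]
tcp_rot: [-1.562, -0.001, -1.607]
ft_force: [0.9, 0.1, -1.0]
opening: 0.549
```

Run:
```python
from h import *
ps=pose(); p=read_camera('wrist'); find(p,['tray_lug'],ps=ps,mc=.5)
a=plan([486,-188,10],(-92.5,0),4)
```

```text
tray_lug 0.68 w [ 486. -191.   28.] px [281. 232.]
from [ 489.7 -180.9  106. ] [-89.8   0.1 -92.1] step mm 24.1 deg 0.1
[[0.18, 2.4, -0.09], [-0.0, 0.1, -0.0]]
[[0.18, 2.4, -0.09], [-0.0, 0.1, -0.0]]
[[0.18, 2.4, -0.09], [-0.0, 0.1, -0.0]]
[[0.18, 2.4, -0.09], [-0.0, 0.1, -0.0]]
```

apply_moves:
  increments:
    - [[0.2,2.4,-0.2],[0,0,0],5.0]
    - [[0.2,2.4,-0.1],[0,0,0],5.0]
    - [[0.2,2.4,-0.1],[0,0,0],5.0]
    - [[0.2,2.2,-0.1],[0,0,0],5.0]
    - [[0,0,0],[0,0,0],5.0]

```text
t: 5.32
eef_pos: [490.2, -184.4, 17.2]
tcp_rot: [-1.56, -0.002, -1.598]
ft_force: [0.3, -0.2, 0.1]
opening: 0.525
```

apply_moves:
  increments:
    - [[0,0,0],[0,0,0],0.5]
    - [[0,0,0],[0,0,0],0.5]
    - [[0,0,0],[0,0,0],0.5]
    - [[0,0,0],[0,0,0],0.5]
    - [[0,0,0],[0,0,0],0.5]

```text
t: 5.95
eef_pos: [491.7, -183.7, 21.3]
tcp_rot: [-1.557, -0.003, -1.596]
ft_force: [-1.8, 1.2, -1.2]
opening: 0.123
```

apply_moves:
  increments:
    - [[-1.5,0.05,0],[0,0,0],0.5]
    - [[-2.5,0.05,-0.05],[0,0,0],0.5]
    - [[-3,0.05,-0.05],[0,0,0],0.5]
    - [[-3,0.05,-0.05],[0,0,0],0.5]
    - [[-3,0.05,-0.05],[0,0,0],0.5]

```text
t: 6.58
eef_pos: [498.7, -56.9, 21.0]
tcp_rot: [-1.542, -0.012, -1.596]
ft_force: [0.4, -7.6, 8.3]
opening: 0.125
```

Run:
```python
from h import *
ps=pose(); print(ps[0],ps[1].as_euler('xyz',degrees=True),readout.state()['opening'])
p=read_camera('wrist'); find(p,['tray_lug','tray_mid'],ps=ps,mc=.3)
plan([484,65,ps[0][2]],(-90,0),5)
```

```text
[498.73268203 -56.90376188  21.01719901] [-88.3770366   -0.68681465 -91.41939527] 0.12502749167871113
tray_lug 0.57 w [497. -60.  28.] px [285. 278.]
tray_mid 0.57 w [ 499. -136.   18.] px [290. 381.]
from [498.9 -55.8  21.2] [-88.4  -0.6 -91.4] step mm 24.3 deg 0.4
[[-2.41, -0.03, -0.35], [-0.3, -0.3, 0.1]]
[[-2.41, -0.03, -0.34], [-0.3, -0.3, 0.1]]
[[-2.41, -0.02, -0.33], [-0.3, -0.3, 0.1]]
[[-2.41, -0.01, -0.32], [-0.3, -0.3, 0.1]]
[[-2.41, -0.0, -0.31], [-0.3, -0.3, 0.1]]
```

apply_moves:
  increments:
    - [[-2.5,0,-0.4],[-0.3,-0.3,0.2],0.5]
    - [[-2.5,0,-0.4],[-0.3,-0.3,0.2],0.5]
    - [[-2.5,0,-0.4],[-0.3,-0.3,0.2],0.5]
    - [[-2.3,0,-0.4],[-0.3,-0.3,0.2],0.5]
    - [[-1.5,0,-0.3],[-0.3,-0.3,0.2],0.5]

```text
t: 7.35
eef_pos: [484.3, 58.5, 21.5]
tcp_rot: [-1.562, 0.003, -1.565]
ft_force: [0.4, -2.3, -0.9]
opening: 0.123
```

apply_moves:
  increments:
    - [[0,0.1,0],[0,0,0],3]
    - [[0,0,0],[0,0,0],4.0]
    - [[0,-0.5,0],[0,0,0],4.0]
    - [[0,-4,0],[0,0,0],4.0]
    - [[0,-6,0],[0,0,0],4.0]

```text
t: 7.98
eef_pos: [482.3, 56.8, 125.1]
tcp_rot: [-1.569, 0.004, -1.567]
ft_force: [1.3, 1.0, 1.1]
opening: 0.415
```

Run:
```python
from h import *
ps=pose(); p=read_camera('wrist'); find(p,['tray_lug','tray_mid'],ps=ps,mc=.3)
# scoop grip approach: scoop yaw ~20
plan([550,60,240],(-35,0),5)
```

```text
tray_lug 0.9 w [483.  53.  28.] px [289. 219.]
tray_lug 0.38 w [600.  58.  78.] px [462. 235.]
tray_mid 0.57 w [484. -16.  16.] px [289. 288.]
from [484.2  56.9 127.4] [-89.4   0.2 -89.8] step mm 26.1 deg 11.0
[[-0.07, -2.24, 1.34], [-0.1, -11.0, 0.0]]
[[0.19, -2.24, 1.32], [-0.1, -11.0, 0.0]]
[[0.44, -2.24, 1.26], [-0.1, -11.0, 0.0]]
[[0.67, -2.25, 1.15], [-0.1, -11.0, 0.0]]
[[0.87, -2.25, 1.0], [-0.1, -11.0, 0.0]]
```

Run:
```python
from h import *
plan([600,60,230],(20,0),10)
```

```text
from [484.2  56.9 127.4] [-89.4   0.2 -89.8] step mm 15.5 deg 11.0
[[-0.03, -1.01, 1.17], [-0.1, -11.0, 0.0]]
[[0.19, -1.01, 1.15], [-0.1, -11.0, 0.0]]
[[0.41, -1.02, 1.09], [-0.1, -11.0, 0.0]]
[[0.61, -1.02, 1.0], [-0.1, -11.0, 0.0]]
[[0.78, -1.02, 0.86], [-0.1, -11.0, 0.0]]
[[0.93, -1.02, 0.69], [-0.1, -11.0, 0.0]]
[[1.05, -1.02, 0.5], [-0.1, -11.0, 0.0]]
[[1.12, -1.02, 0.29], [-0.1, -11.0, 0.0]]
[[1.16, -1.02, 0.07], [-0.1, -11.0, 0.0]]
[[1.15, -1.02, -0.15], [-0.1, -11.0, 0.0]]
```

apply_moves:
  increments:
    - [[0,-3,0.8],[0,-10.5,0],6]
    - [[0.2,-3,1.1],[0,-10.5,0],6]
    - [[0.4,-2,1.1],[0,-10.5,0],6]
    - [[0.6,-1,1.0],[0,-10.5,0],6]
    - [[0.8,-0.5,0.9],[0,-10.5,0],6]

```text
t: 8.75
eef_pos: [537.1, 55.6, 222.2]
tcp_rot: [-1.566, -0.001, -0.63]
ft_force: [0.3, 0.4, -0.3]
opening: 0.631
```

apply_moves:
  increments:
    - [[0.9,0,0.7],[0,-10.5,0],6]
    - [[1.0,0,0.5],[0,-10.5,0],6]
    - [[1.1,0,0.3],[0,-10.5,0],6]
    - [[1.2,0,0.1],[0,-10.5,0],6]
    - [[1.2,0,-0.2],[0,-10.5,0],6]

```text
t: 9.38
eef_pos: [595.9, 53.7, 217.2]
tcp_rot: [-1.566, 0.002, 0.308]
ft_force: [-0.8, 0.3, -0.0]
opening: 0.633
```

Run:
```python
from h import *
ps=pose(); p=read_camera('wrist'); find(p,['scoop_pan','scoop_grip'],ps=ps,mc=.3)
save(p,'w3.png',None,1.4)
plan([610,63,63],(20,0),5)
```

```text
scoop_pan 0.77 w [663.  82.   2.] px [292. 246.]
scoop_grip 0.88 w [596.  57.  79.] px [291. 205.]
from [595.6  53.8 217.2] [-89.7   0.1  17.1] step mm 31.0 deg 0.6
[[0.34, 3.08, 0.08], [-0.1, -0.6, -0.0]]
[[0.34, 3.08, 0.08], [-0.1, -0.6, -0.0]]
[[0.33, 3.08, 0.08], [-0.1, -0.6, -0.0]]
[[0.33, 3.08, 0.08], [-0.1, -0.6, -0.0]]
[[0.33, 3.08, 0.08], [-0.1, -0.6, -0.0]]
```

View pics/w3.png

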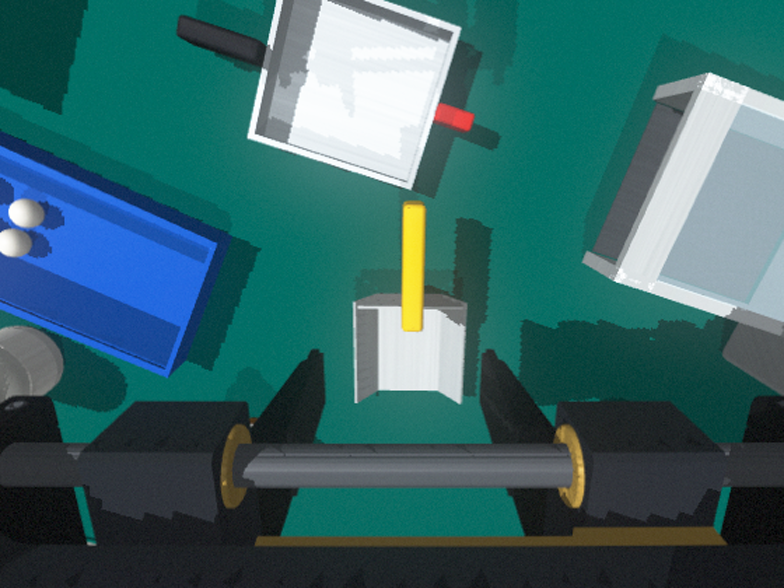

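apply_moves:
  increments:
    - [[0.4,3.2,0.1],[0,-0.4,0],6]
    - [[0.4,3.2,0.1],[0,-0.4,0],6]
    - [[0.4,3.2,0.1],[0,-0.3,0],6]
    - [[0.3,3.2,0.1],[0,-0.3,0],6]
    - [[0.3,2.8,0.1],[0,-0.3,0],6]

```text
t: 10.15
eef_pos: [608.9, 63.9, 57.5]
tcp_rot: [-1.566, 0.001, 0.301]
ft_force: [0.6, 1.0, 0.1]
opening: 0.631
```

apply_moves:
  increments:
    - [[0,0.6,0],[0,0,0],0.5]
    - [[0,0,0],[0,0,0],0.5]
    - [[0,0,0],[0,0,0],0.5]
    - [[0,0,0],[0,0,0],0.5]
    - [[0,0,0],[0,0,0],0.5]

```text
t: 10.78
eef_pos: [608.1, 63.6, 52.7]
tcp_rot: [-1.566, 0.001, 0.292]
ft_force: [-1.0, 1.3, 1.0]
opening: 0.165
```

Run:
```python
from h import *
s=readout.state(); ps=pose(); print(ps[0],ps[1].as_euler('xyz',degrees=True), s['opening'],s['ft_force'])
p=read_camera('wrist'); find(p,['scoop_pan','scoop_grip'],ps=ps,mc=.3)
p=read_camera('top'); find(p,['tub','ball0','scoop_pan','scoop_grip','tray_mid'],mc=.3)
# tub rim corners from blue mask
hsv=cv2.cvtColor(p['img'],cv2.COLOR_RGB2HSV); m=((hsv[...,0]>105)&(hsv[...,0]<125)&(hsv[...,1]>150)).astype(np.uint8)
m=cv2.morphologyEx(m,cv2.MORPH_CLOSE,np.ones((9,9)))
for c in cv2.findContours(m,0,1)[0]:
    if cv2.contourArea(c)>800:
        r=cv2.minAreaRect(c); b=cv2.boxPoints(r); print(r,[pix2w(p,*q,34).round(0).tolist()[:2] for q in b])
```

```text
[608.06506397  63.57523384  52.67588508] [-8.97417210e+01  8.49876913e-02  1.67376656e+01] 0.1649893914600003 [-0.97242054  1.30523209  0.98166089]
scoop_grip 0.93 w [596.  58.  79.] px [285. 269.]
tub 0.72 w [ 668. -208.    1.] px [323. 151.]
tub 0.35 w [ 669. -268.   14.] px [342. 149.]
ball0 0.56 w [ 669. -271.   16.] px [343. 149.]
ball0 0.55 w [ 633. -302.   16.] px [353. 160.]
ball0 0.5 w [ 645. -233.   12.] px [331. 157.]
ball0 0.48 w [ 672. -238.   17.] px [333. 148.]
ball0 0.48 w [ 668. -304.   13.] px [353. 150.]
ball0 0.46 w [ 666. -209.    1.] px [323. 151.]
ball0 0.43 w [ 636. -270.   17.] px [343. 159.]
ball0 0.37 w [ 781. -231.    5.] px [330. 116.]
tray_mid 0.79 w [486. -17.  16.] px [260. 206.]
tray_mid 0.73 w [ 307. -598.   13.] px [450. 265.]
((391.67822265625, 207.21780395507812), (32.43821334838867, 42.28907775878906), 5.710593223571777) [[422.0, -358.0], [552.0, -374.0], [543.0, -474.0], [413.0, -457.0]]
((323.1784973144531, 149.97677612304688), (77.38427734375, 38.96409225463867), 8.530765533447266) [[615.0, -81.0], [740.0, -98.0], [706.0, -337.0], [582.0, -316.0]]
```

Run:
```python
from h import *
P,Q=pose()
a=plan([660,20,200],(-25,0),5); plan([678,-88,170],(-98,0),7,a)
```

```text
from [607.9  63.6  52.5] [-89.7   0.1  16.8] step mm 32.5 deg 8.4
[[0.74, -2.96, -1.12], [-0.0, 8.4, -0.0]]
[[0.9, -2.96, -1.0], [-0.0, 8.4, -0.0]]
[[1.04, -2.95, -0.87], [-0.0, 8.4, -0.0]]
[[1.15, -2.95, -0.71], [-0.0, 8.4, -0.0]]
[[1.25, -2.95, -0.53], [-0.0, 8.4, -0.0]]
from [660.  20. 200.] [-90.   0. -25.] step mm 16.2 deg 10.4
[[0.89, 0.43, -1.29], [0.0, 10.4, -0.0]]
[[1.1, 0.43, -1.11], [0.0, 10.4, -0.0]]
[[1.29, 0.43, -0.89], [0.0, 10.4, -0.0]]
[[1.43, 0.43, -0.64], [0.0, 10.4, -0.0]]
[[1.52, 0.43, -0.37], [0.0, 10.4, -0.0]]
[[1.56, 0.43, -0.09], [0.0, 10.4, -0.0]]
[[1.55, 0.43, 0.19], [0.0, 10.4, -0.0]]
```

apply_moves:
  increments:
    - [[0,-3,0],[0,0,0],0.5]
    - [[0.5,-4,-0.8],[0,5,0],0.5]
    - [[1.2,-4,-1.0],[0,9,0],0.5]
    - [[1.4,-3,-1.0],[0,9,0],0.5]
    - [[1.6,-1.5,-0.8],[0,9,0],0.5]

```text
t: 11.85
eef_pos: [657.9, 29.9, 209.1]
tcp_rot: [-1.57, 0.011, -0.282]
ft_force: [-0.1, -1.2, -1.9]
opening: 0.145
```

apply_moves:
  increments:
    - [[0.9,0,-1.3],[0,10,0],0.5]
    - [[1.1,0,-1.1],[0,10,0],0.5]
    - [[1.3,0,-0.9],[0,10,0],0.5]
    - [[1.4,0,-0.6],[0,10,0],0.5]
    - [[1.5,0,-0.4],[0,10,0],0.5]

```text
t: 12.48
eef_pos: [683.5, -45.9, 208.0]
tcp_rot: [-1.58, 0.008, -1.183]
ft_force: [-0.2, -0.1, -2.3]
opening: 0.146
```

Run:
```python
from h import *
s=readout.state();print(s['opening'])
plan([678,-86,170],(-98,0),5)
```

```text
0.14599000714769747
from [683.5 -45.9 208. ] [-90.5   0.5 -67.8] step mm 11.1 deg 6.0
[[0.71, 0.76, -0.4], [0.1, 6.0, -0.1]]
[[0.74, 0.76, -0.32], [0.1, 6.0, -0.1]]
[[0.77, 0.76, -0.24], [0.1, 6.0, -0.1]]
[[0.79, 0.76, -0.16], [0.1, 6.0, -0.1]]
[[0.81, 0.76, -0.08], [0.1, 6.0, -0.1]]
```

apply_moves:
  increments:
    - [[0.7,0.7,-0.4],[0,6.3,0],0.5]
    - [[0.7,0.7,-0.3],[0,6.3,0],0.5]
    - [[0.8,0.7,-0.3],[0,6.3,0],0.5]
    - [[0.8,0.7,-0.2],[0,6.3,0],0.5]
    - [[0.8,0.7,-0.1],[0,6.3,0],0.5]

```text
t: 13.1
eef_pos: [675.2, -87.5, 169.5]
tcp_rot: [-1.587, 0.002, -1.754]
ft_force: [-0.3, 0.2, -2.1]
opening: 0.145
```

Run:
```python
from h import *
ps=pose(); p=read_camera('wrist'); find(p,['scoop_pan','tub','ball0'],ps=ps,mc=.3)
save(p,'w4.png',None,1.4)
print(readout.state()['opening'])
p2=read_camera('side'); find(p2,['scoop_pan','scoop_grip','tub'],mc=.3)
plan([678,-90,110],(-98,0),5)
```

```text
tub 0.63 w [ 636. -272.   17.] px [285. 361.]
ball0 0.63 w [ 634. -270.   20.] px [283. 361.]
ball0 0.57 w [ 628. -301.   10.] px [283. 378.]
ball0 0.43 w [ 664. -305.   15.] px [314. 380.]
0.1471482358569658
scoop_pan 0.72 w [ 667. -144.  118.] px [327. 191.]
scoop_grip 0.65 w [679. -74. 193.] px [325. 158.]
tub 0.76 w [ 657. -205.    1.] px [329. 232.]
tub 0.57 w [681. -74. 195.] px [325. 158.]
from [675.6 -87.  170.5] [-9.080e+01  1.000e-01 -1.002e+02] step mm 12.1 deg 0.5
[[0.05, 1.21, 0.07], [0.2, -0.4, -0.0]]
[[0.05, 1.21, 0.07], [0.2, -0.4, -0.0]]
[[0.05, 1.21, 0.07], [0.2, -0.4, -0.0]]
[[0.05, 1.21, 0.06], [0.2, -0.4, -0.0]]
[[0.05, 1.21, 0.06], [0.2, -0.4, -0.0]]
```

View pics/w4.png

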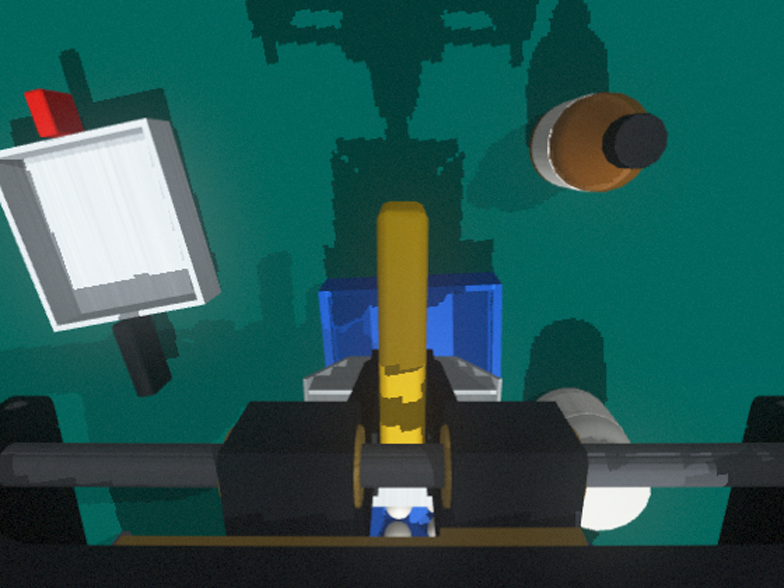

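Run:
```python
from h import *
ps=pose(); p=read_camera('wrist')
for q in [(320,290),(501,287),(328,358),(500,370),(323,280),(503,276)]: print(q,pix2w(p,q[0]/1.4,q[1]/1.4,34,ps).round(1))
# subpixel-ish rim search along rows: blue extent
hsv=cv2.cvtColor(p['img'],cv2.COLOR_RGB2HSV); b=(hsv[...,0]>105)&(hsv[...,0]<128)&(hsv[...,1]>140)
for v in range(196,256,6):
    c=np.where(b[v,150:420])[0]+150
    if len(c): print(v,c.min(),c.max(),pix2w(p,c.min(),v,34,ps).round(1),pix2w(p,c.max(),v,34,ps).round(1))
```

```text
(320, 290) [619.5 -82.2  34. ]
(501, 287) [ 736.9 -100.7   34. ]
(328, 358) [ 614.  -130.6   34. ]
(500, 370) [ 729.3 -159.6   34. ]
(323, 280) [623.  -75.9  34. ]
(503, 276) [739.1 -93.5  34. ]
196 314 351 [698.7 -85.3  34. ] [731.8 -91.1  34. ]
202 232 355 [623.7 -77.9  34. ] [734.7 -97.4  34. ]
208 228 356 [618.8 -82.9  34. ] [ 734.9 -103.2   34. ]
214 228 356 [617.5 -88.5  34. ] [ 734.2 -108.9   34. ]
220 228 356 [616.2 -94.2  34. ] [ 733.5 -114.7   34. ]
226 229 356 [ 615.8 -100.2   34. ] [ 732.8 -120.6   34. ]
232 229 356 [ 614.4 -106.    34. ] [ 732.1 -126.5   34. ]
238 230 356 [ 614.  -112.1   34. ] [ 731.4 -132.4   34. ]
244 231 356 [ 613.6 -118.2   34. ] [ 730.7 -138.5   34. ]
250 231 356 [ 612.2 -124.2   34. ] [ 729.9 -144.6   34. ]
```

apply_moves:
  increments:
    - [[0,2.5,0.1],[0.2,-0.6,0],0.5]
    - [[0.1,2.5,0.1],[0.2,-0.6,0],0.5]
    - [[0.1,2,0.1],[0.2,-0.4,0],0.5]
    - [[0.1,1.5,0],[0.2,-0.4,0],0.5]
    - [[0,0.5,0],[0,0,0],0.5]

```text
t: 14.18
eef_pos: [678.6, -89.4, 79.8]
tcp_rot: [-1.567, 0.002, -1.709]
ft_force: [-0.7, -0.4, -2.3]
opening: 0.146
```

Run:
```python
from h import *
plan([677.5,-90,58],(-98,0),5)
p2=read_camera('side'); find(p2,['scoop_pan','scoop_grip'],mc=.3)
```

```text
from [678.6 -89.4  79.8] [-89.8   0.1 -97.9] step mm 4.4 deg 0.1
[[0.02, 0.44, -0.02], [-0.0, 0.0, -0.0]]
[[0.02, 0.44, -0.02], [-0.0, 0.0, -0.0]]
[[0.01, 0.44, -0.02], [-0.0, 0.0, -0.0]]
[[0.01, 0.44, -0.02], [-0.0, 0.0, -0.0]]
[[0.01, 0.44, -0.02], [-0.0, 0.0, -0.0]]
scoop_pan 0.83 w [ 672. -147.   31.] px [327. 213.]
scoop_grip 0.83 w [680. -76. 108.] px [323. 181.]
```

apply_moves:
  increments:
    - [[0,0.8,-0.1],[0,0,0],0.5]
    - [[0,0.8,0],[0,0,0],0.5]
    - [[0,0.5,0],[0,0,0],0.5]
    - [[0,0.2,0],[0,0,0],0.5]
    - [[0,0.1,0],[0,0,0],0.5]

```text
t: 14.95
eef_pos: [678.9, -89.6, 66.5]
tcp_rot: [-1.559, 0.001, -1.709]
ft_force: [-2.6, 0.7, 3.7]
opening: 0.147
```

Run:
```python
from h import *
s=readout.state(); print(s['ft_force'],s['moment'],s['eef_pos'])
p=read_camera('side'); save(p,'s5.png',(270,140,400,290),4.5)
find(p,['scoop_pan','scoop_grip'],mc=.3)
p=read_camera('top'); find(p,['scoop_pan','scoop_grip','tub'],mc=.3)
```

```text
[-2.57672914  0.71778925  3.69210415] [ 0.06860529  0.74647765 -0.00382741] [678.92044981 -89.58864134  66.54084983]
scoop_pan 0.9 w [ 669. -146.   15.] px [326. 217.]
scoop_pan 0.37 w [753. 311.   3.] px [304. 148.]
scoop_grip 0.9 w [683. -80.  93.] px [324. 185.]
scoop_pan 0.71 w [ 669. -145.   21.] px [303. 148.]
tub 0.91 w [ 665. -209.   -1.] px [323. 152.]
tub 0.58 w [489. 341.  28.] px [144. 203.]
tub 0.53 w [ 635. -270.   17.] px [343. 159.]
```

View pics/s5.png

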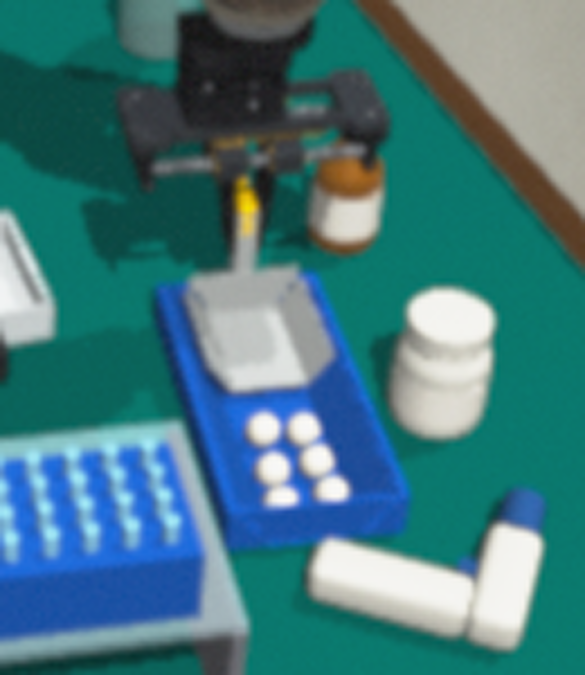

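The scoop sits in the tub's free half, with its right-hand side riding on the right slope and a visible gap on the left. The balls are ahead of it. I'll shift it toward −x.

apply_moves:
  increments:
    - [[0,-0.3,-0.3],[0.1,0,0],0.5]
    - [[0,0,-0.3],[0.1,0,0],0.5]
    - [[0,0.4,0],[0.1,0,0],0.5]
    - [[0,0.4,0],[0.1,0,0],0.5]
    - [[0,0.3,0],[0,0,0],0.5]

```text
t: 15.92
eef_pos: [673.2, -88.8, 65.7]
tcp_rot: [-1.548, 0.0, -1.708]
ft_force: [-12.5, 2.2, 29.4]
opening: 0.146
```

apply_moves:
  increments:
    - [[0,-0.5,0],[-0.3,0,0],0.5]
    - [[0,-0.4,0],[-0.3,0,0],0.5]
    - [[0,0,0],[-0.3,0,0],0.5]
    - [[0,0,0],[-0.2,0,0],0.5]
    - [[0,0,0],[0,0,0],0.5]

```text
t: 16.55
eef_pos: [672.7, -88.8, 73.7]
tcp_rot: [-1.569, 0.0, -1.708]
ft_force: [0.4, -0.1, -1.4]
opening: 0.146
```

Run:
```python
from h import *
s=readout.state(); print(s['ft_force'],s['moment'],s['opening'])
p=read_camera('wrist'); a=p['img'][120:340,150:430]; 
q=read_camera('top'); b=q['img'][110:190,260:380]
find(p,['scoop_pan','scoop_grip'],ps=pose(),mc=.3);find(q,['scoop_pan','scoop_grip'],mc=.3)
A=cv2.resize(a,None,fx=2.6,fy=2.6,interpolation=2)[:, :]; 
cv2.imwrite('pics/w6.png',A[:,:,::-1])
q=read_camera('side');find(q,['scoop_pan','scoop_grip'],mc=.3)
```

```text
[ 0.36133178 -0.0718048  -1.43216909] [-0.10923195  0.03866279 -0.03105729] 0.14587542618304414
scoop_grip 0.96 w [677. -79.  99.] px [293. 270.]
scoop_pan 0.72 w [ 664. -149.   27.] px [304. 149.]
scoop_pan 0.32 w [ 666. -207.   -2.] px [322. 151.]
scoop_grip 0.41 w [757. 306.  -1.] px [163. 123.]
scoop_pan 0.7 w [ 662. -148.   20.] px [324. 216.]
scoop_pan 0.39 w [ 483. -112.   29.] px [268. 217.]
```

View pics/w6.png

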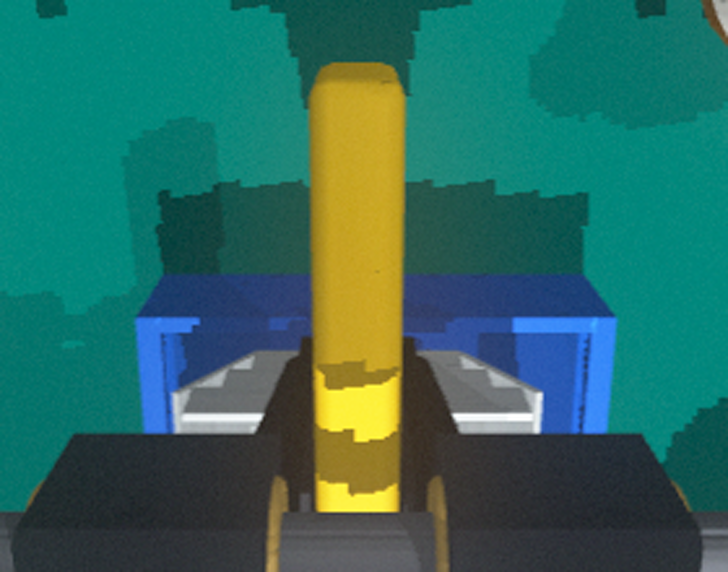

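Run:
```python
from h import *
ps=pose(); p=read_camera('wrist'); print(ps[0])
u=np.array([-.139,-.990]); n=np.array([.990,-.139]); C=np.array([661,-208.])
for nm,x,y,z in [('scoop bottom L',255,350,21),('R',460,352,21),('rim end outer L',138,318,34),('rim outer R',614,318,34),('top scoop L',173,392,47),('top R',543,392,47),('tub base end L',160,274,0),('base R',590,274,0),('rim L fwd',150,425,34),('rim R fwd',606,425,34),('handle rear',357,75,107)]:
    w=pix2w(p,x/2.6+150,y/2.6+120,z,ps)[:2]; print(nm,w.round(1),'tub x,y',((w-C)@u).round(1),((w-C)@n).round(1),' fwd of TCP',((w-ps[0][:2])@u).round(1))
```

```text
[672.82608593 -88.78825408  74.26949923]
scoop bottom L [ 643.5 -101.1] tub x,y -103.5 -32.2  fwd of TCP 16.2
R [ 698.1 -109.2] tub x,y -103.0 23.0  fwd of TCP 16.7
rim end outer L [618.3 -83. ] tub x,y -117.8 -59.7  fwd of TCP 1.9
rim outer R [736.6 -99.4] tub x,y -118.0 59.7  fwd of TCP 1.7
top scoop L [626.7 -98.4] tub x,y -103.8 -49.2  fwd of TCP 15.9
top R [ 715.2 -110.6] tub x,y -103.9 40.2  fwd of TCP 15.7
tub base end L [616.8 -82.8] tub x,y -117.8 -61.2  fwd of TCP 1.8
base R [739.  -99.7] tub x,y -118.1 62.2  fwd of TCP 1.6
rim L fwd [ 615.2 -112.8] tub x,y -87.9 -58.6  fwd of TCP 31.8
rim R fwd [ 732.9 -129.2] tub x,y -88.1 60.3  fwd of TCP 31.6
handle rear [681.7 -22.9] tub x,y -186.2 -5.2  fwd of TCP -66.5
```

Contact came at the same height for two lateral offsets (66.5 and 65.7), so the pan is on the tub floor. The scoop sits about 9 mm lower in the fingers than I assumed. I'll re-centre, touch down lightly and drive forward.

apply_moves:
  increments:
    - [[0,0.2,0.2],[0,0,0],0.5]
    - [[0,0.2,0.15],[0,0,0],0.5]
    - [[0,0.2,0],[0,0,0],0.5]
    - [[0,0.15,0],[0,0,0],0.5]
    - [[0,0.1,0],[0,0,0],0.5]

```text
t: 17.68
eef_pos: [676.7, -89.3, 66.3]
tcp_rot: [-1.568, 0.0, -1.708]
ft_force: [-5.1, 0.7, 13.3]
opening: 0.146
```

apply_moves:
  increments:
    - [[1.0,-0.05,-0.05],[0,0,0],0.5]
    - [[1.3,0,0],[0,0,0],0.5]
    - [[1.3,0,0],[0,0,0],0.5]
    - [[1.3,0,0],[0,0,0],0.5]
    - [[1.3,0,0],[0,0,0],0.5]

```text
t: 18.3
eef_pos: [667.0, -154.5, 66.5]
tcp_rot: [-1.568, 0.0, -1.708]
ft_force: [0.4, 0.5, -1.6]
opening: 0.146
```

Run:
```python
from h import *
ps=pose(); u=np.array([-.139,-.990]); n=np.array([.990,-.139]); C=np.array([661,-208.])
print((ps[0][:2]-C)@u,(ps[0][:2]-C)@n, ps[1].as_euler('xyz',degrees=True))
p=read_camera('side'); save(p,'s7.png',(270,140,400,290),4.5)
```

```text
-53.8370304963297 -1.4516577251868377 [-8.98535916e+01  4.16277427e-03 -9.78510244e+01]
```

View pics/s7.png

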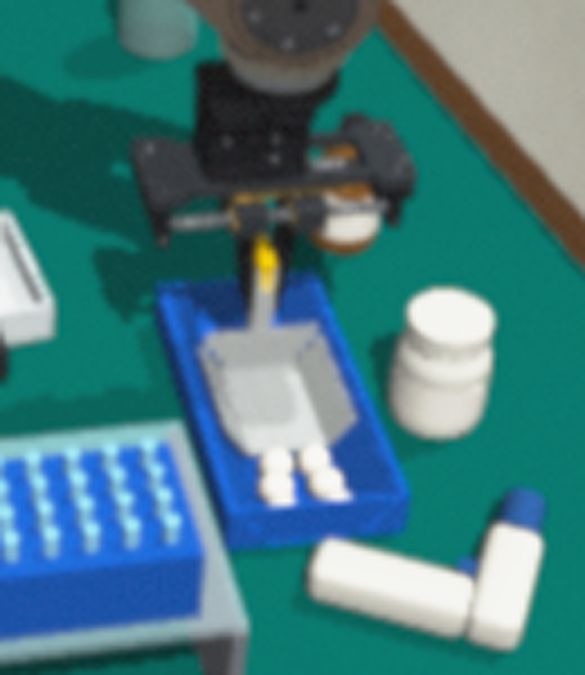

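The scoop has slid forward with the balls in two columns ahead of its lip at (300,455). The contact force is gone, so I'll probe for the floor here.

apply_moves:
  increments:
    - [[0,0.3,0],[0,0,0],0.5]
    - [[0,0.3,0],[0,0,0],0.5]
    - [[0,0.2,0],[0,0,0],0.5]
    - [[0,0.1,0],[0,0,0],0.5]
    - [[0,0,0],[0,0,0],0.5]

```text
t: 18.98
eef_pos: [666.8, -155.4, 56.5]
tcp_rot: [-1.569, -0.0, -1.708]
ft_force: [0.5, 0.7, -1.2]
opening: 0.149
```

apply_moves:
  increments:
    - [[0,0.1,0],[0,0,0],0.5]
    - [[0,0.1,0],[0,0,0],0.5]
    - [[0,0.1,0],[0,0,0],0.5]
    - [[0,0.1,0],[0,0,0],0.5]
    - [[0,0,0],[0,0,0],0.5]

```text
t: 19.6
eef_pos: [667.1, -155.2, 55.9]
tcp_rot: [-1.567, -0.001, -1.708]
ft_force: [0.4, -0.8, -3.1]
opening: 0.144
```

apply_moves:
  increments:
    - [[0,0.2,0],[0,0,0],0.5]
    - [[0,0.2,0],[0,0,0],0.5]
    - [[0,0,0],[0,0,0],0.5]
    - [[0,0,0],[0,0,0],0.5]
    - [[0,0,0],[0,0,0],0.5]

```text
t: 20.23
eef_pos: [667.6, -155.1, 55.6]
tcp_rot: [-1.565, -0.001, -1.707]
ft_force: [-0.2, 0.9, 1.3]
opening: 0.148
```

Run:
```python
from h import *
s=readout.state(); print(s['ft_force'],s['moment'],s['eef_pos'],s['opening'])
p=read_camera('side'); save(p,'s8.png',(290,170,390,270),6)
find(p,['scoop_pan','scoop_grip','ball0'],mc=.3)
```

```text
[-0.21567815  0.88301726  1.27135609] [-0.09474732  0.30894632 -0.05083177] [ 667.6478611  -155.08538824   55.64867753] 0.14788567605852718
scoop_pan 0.81 w [ 660. -212.    5.] px [330. 233.]
scoop_grip 0.65 w [ 673. -144.   84.] px [328. 200.]
ball0 0.53 w [ 638. -267.   23.] px [331. 241.]
ball0 0.41 w [ 659. -289.    9.] px [340. 249.]
ball0 0.38 w [ 661. -269.   17.] px [338. 242.]
```

View pics/s8.png

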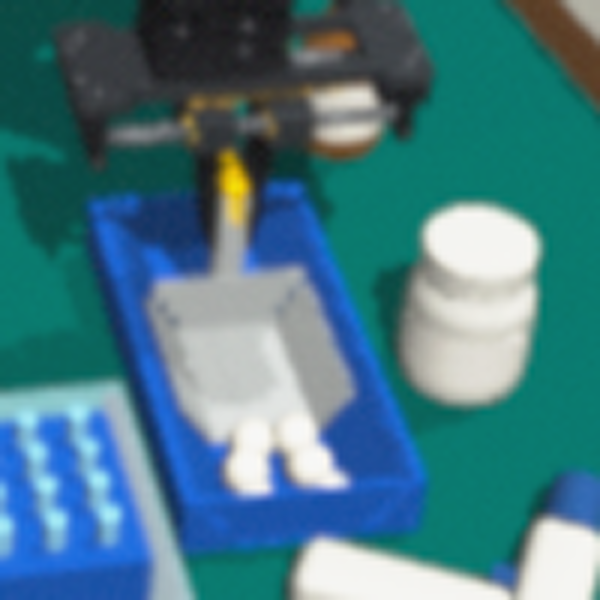

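The pan now rests on the tub floor (pan z ≈ 5) with balls at the lip, around (275,430). I'll drive to the end wall.

apply_moves:
  increments:
    - [[0.9,0.05,-0.05],[0,0,0],0.5]
    - [[1.2,0.05,0],[0,0,0],0.5]
    - [[1.2,0.05,0],[0,0,0],0.5]
    - [[1.2,0.05,0],[0,0,0],0.5]
    - [[1.0,0.05,0],[0,0,0],0.5]

```text
t: 21.05
eef_pos: [662.1, -208.5, 56.0]
tcp_rot: [-1.559, 0.002, -1.706]
ft_force: [1.2, 6.0, 5.3]
opening: 0.144
```

apply_moves:
  increments:
    - [[0.6,0.05,0],[-0.1,0,0],0.5]
    - [[0.6,0.05,0],[-0.1,0,0],0.5]
    - [[0.5,0.05,0],[-0.1,0,0],0.5]
    - [[0.4,0.05,0],[-0.1,0,0],0.5]
    - [[0.3,0.05,0],[0,0,0],0.5]

```text
t: 21.68
eef_pos: [661.3, -221.6, 57.6]
tcp_rot: [-1.565, 0.018, -1.708]
ft_force: [-0.4, 17.2, 8.6]
opening: 0.148
```

Run:
```python
from h import *
p=read_camera('side'); find(p,['scoop_pan','scoop_grip','ball0'],mc=.2)
q=read_camera('top'); find(q,['scoop_pan','ball0'],mc=.2)
a=cv2.resize(p['img'][190:270,295:375],None,fx=6,fy=6,interpolation=2)
cv2.imwrite('pics/s9.png',a[:,:,::-1])
```

```text
scoop_pan 0.96 w [ 654. -277.    3.] px [336. 247.]
scoop_grip 0.75 w [ 664. -207.   87.] px [333. 211.]
scoop_grip 0.5 w [ 650. -276.   21.] px [336. 243.]
ball0 0.51 w [ 645. -276.   24.] px [334. 243.]
ball0 0.46 w [ 671. -288.   19.] px [344. 245.]
ball0 0.42 w [ 632. -288.   17.] px [331. 248.]
ball0 0.4 w [ 652. -295.   15.] px [338. 249.]
scoop_pan 0.43 w [ 652. -281.   14.] px [346. 155.]
ball0 0.6 w [ 657. -299.   15.] px [352. 153.]
ball0 0.51 w [ 631. -288.   19.] px [349. 161.]
ball0 0.38 w [ 674. -315.   20.] px [357. 148.]
```

View pics/s9.png

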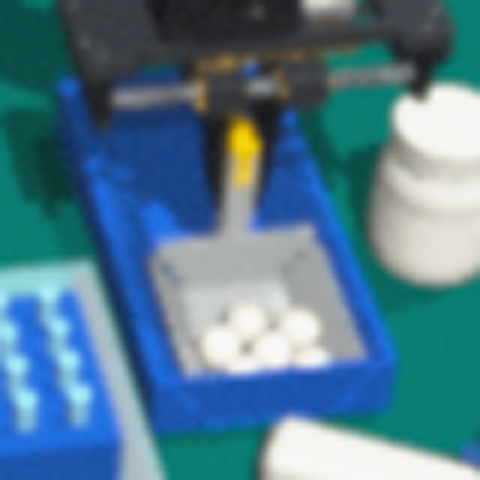

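The lip is against the end wall, with all six balls in the pan around (265,340). Next I tilt the lip up while backing off, then lift.

Run:
```python
from h import *
P,Q=pose(); u=np.array([-.139,-.990,0]); print(P)
a=plan(P-12*u+[0,0,2],(-98,-16),5)
plan(a[0]+np.array([0,0,110])-10*u,(-98,-19),5,a)
```

```text
[ 661.29012455 -221.66936268   57.70925158]
from [ 661.3 -221.7   57.7] [-89.6   1.  -97.9] step mm 2.4 deg 3.4
[[-0.24, -0.04, 0.0], [-0.1, 0.0, -3.4]]
[[-0.24, -0.05, 0.0], [-0.1, 0.0, -3.4]]
[[-0.23, -0.06, 0.0], [-0.1, 0.0, -3.4]]
[[-0.23, -0.08, 0.0], [-0.1, 0.0, -3.4]]
[[-0.23, -0.09, 0.0], [-0.1, 0.0, -3.4]]
from [ 663.  -209.8   59.7] [-90. -16. -98.] step mm 22.1 deg 0.6
[[0.41, -2.17, -0.0], [0.0, -0.0, -0.6]]
[[0.44, -2.17, -0.0], [0.0, -0.0, -0.6]]
[[0.46, -2.16, -0.0], [0.0, -0.0, -0.6]]
[[0.48, -2.16, -0.0], [0.0, -0.0, -0.6]]
[[0.5, -2.15, -0.0], [0.0, -0.0, -0.6]]
```

apply_moves:
  increments:
    - [[-0.25,-0.05,0],[0,0,-3.4],0.5]
    - [[-0.25,-0.05,0],[0,0,-3.4],0.5]
    - [[-0.25,-0.05,0],[0,0,-3.4],0.5]
    - [[-0.25,-0.1,0],[0,0,-3.4],0.5]
    - [[-0.25,-0.1,0],[0,0,-3.4],0.5]

```text
t: 22.65
eef_pos: [661.2, -209.6, 56.8]
tcp_rot: [-1.569, -0.285, -1.71]
ft_force: [0.3, 0.1, -3.3]
opening: 0.145
```

Run:
```python
from h import *
P,Q=pose(); u=np.array([-.139,-.990,0]); s=readout.state();print(s['ft_force'],s['opening'])
p=read_camera('side'); find(p,['scoop_pan','ball0'],mc=.2); save(p,'s10.png',(290,170,390,270),6)
plan(P+np.array([0,0,110])-5*u,(-98,-19),5)
```

```text
[ 0.3303797   0.11633727 -3.31640976] 0.1445163707450847
scoop_pan 0.92 w [ 650. -278.   26.] px [336. 242.]
ball0 0.72 w [481. 197.   1.] px [246. 173.]
ball0 0.6 w [ 636. -253.   31.] px [329. 237.]
ball0 0.46 w [ 635. -277.   35.] px [332. 241.]
ball0 0.46 w [ 666. -190.   80.] px [332. 210.]
ball0 0.45 w [ 650. -244.   32.] px [332. 233.]
ball0 0.45 w [ 671. -279.   36.] px [343. 239.]
ball0 0.39 w [ 671. -251.   30.] px [339. 234.]
ball0 0.36 w [ 653. -262.   31.] px [335. 237.]
from [ 661.3 -208.9   56.7] [-89.9 -16.2 -97.9] step mm 22.0 deg 0.6
[[0.53, -2.14, 0.0], [-0.0, 0.0, -0.6]]
[[0.55, -2.13, 0.0], [-0.0, 0.0, -0.6]]
[[0.57, -2.13, 0.0], [-0.0, 0.0, -0.6]]
[[0.59, -2.12, 0.0], [-0.0, 0.0, -0.6]]
[[0.62, -2.12, 0.0], [-0.0, 0.0, -0.6]]
```

Six distinct balls are detected in the tilted scoop at z 30–36. Lifting.

apply_moves:
  increments:
    - [[0.5,-1.7,0],[0,0,-0.6],0.5]
    - [[0.5,-2.1,0],[0,0,-0.6],0.5]
    - [[0.6,-2.1,0],[0,0,-0.6],0.5]
    - [[0.6,-2.1,0],[0,0,-0.6],0.5]
    - [[0.6,-2.1,0],[0,0,-0.6],0.5]

```text
t: 23.42
eef_pos: [660.7, -208.5, 167.8]
tcp_rot: [-1.57, -0.332, -1.713]
ft_force: [-0.3, 0.7, -3.9]
opening: 0.146
```

Run:
```python
from h import *
P,Q=pose(); s=readout.state();print(s['ft_force'],s['opening'])
p=read_camera('top'); find(p,['tray_mid','tray_lug','ball0','scoop_pan'],mc=.25)
a=plan([610,-20,185],(-98,-18),5); plan([484,80,160],(-90,-18),5,a)
```

```text
[-0.31312875  0.67698617 -3.87384325] 0.14616326829355789
tray_mid 0.7 w [ 195. -313.   19.] px [359. 303.]
tray_lug 0.81 w [ 336. -668.   25.] px [473. 255.]
tray_lug 0.77 w [ 150. -231.   38.] px [332. 318.]
ball0 0.62 w [ 637. -277.  150.] px [350. 146.]
ball0 0.6 w [ 651. -269.  144.] px [347. 142.]
ball0 0.59 w [ 637. -253.  146.] px [341. 147.]
ball0 0.58 w [ 674. -246.  145.] px [339. 134.]
ball0 0.56 w [ 654. -250.  135.] px [340. 142.]
ball0 0.5 w [ 477. -284.    2.] px [347. 211.]
ball0 0.39 w [ 675. -282.  152.] px [352. 133.]
scoop_pan 0.62 w [ 653. -279.  146.] px [350. 141.]
from [ 660.3 -208.1  165.3] [-90.  -19.  -98.1] step mm 39.1 deg 0.2
[[-3.26, -1.54, -1.53], [0.0, -0.0, 0.2]]
[[-3.26, -1.53, -1.53], [0.0, -0.0, 0.2]]
[[-3.27, -1.52, -1.52], [0.0, -0.0, 0.2]]
[[-3.28, -1.51, -1.52], [0.0, -0.0, 0.2]]
[[-3.28, -1.49, -1.52], [0.0, -0.0, 0.2]]
from [610. -20. 185.] [-90. -18. -98.] step mm 32.6 deg 1.6
[[-1.7, -0.03, -2.77], [0.5, -1.5, 0.0]]
[[-1.78, -0.05, -2.73], [0.5, -1.5, 0.0]]
[[-1.85, -0.08, -2.68], [0.5, -1.5, 0.0]]
[[-1.92, -0.1, -2.63], [0.5, -1.5, 0.0]]
[[-1.99, -0.12, -2.57], [0.5, -1.5, 0.0]]
```

apply_moves:
  increments:
    - [[-1.0,-1.0,-0.5],[0,0,0],0.5]
    - [[-2.2,-1.3,-1.0],[0,0,0],0.5]
    - [[-3.3,-1.5,-1.5],[0,0,0],0.5]
    - [[-3.8,-1.6,-1.8],[0,0,0],0.5]
    - [[-4.0,-1.6,-1.9],[0,0,0],0.5]

```text
t: 24.3
eef_pos: [612.5, -34.5, 183.8]
tcp_rot: [-1.576, -0.33, -1.714]
ft_force: [0.7, -0.0, -3.1]
opening: 0.148
```

Run:
```python
from h import *
plan([484,121,170],(-90,-18),7)
```

```text
from [612.5 -34.5 183.8] [-90.3 -18.9 -98.2] step mm 28.9 deg 1.2
[[-1.9, -0.43, -2.14], [0.4, -1.1, 0.1]]
[[-1.94, -0.44, -2.09], [0.4, -1.1, 0.1]]
[[-1.98, -0.45, -2.05], [0.4, -1.1, 0.1]]
[[-2.02, -0.46, -2.01], [0.4, -1.1, 0.1]]
[[-2.06, -0.47, -1.97], [0.4, -1.1, 0.1]]
[[-2.1, -0.48, -1.93], [0.4, -1.1, 0.1]]
[[-2.14, -0.49, -1.88], [0.4, -1.1, 0.1]]
```

apply_moves:
  increments:
    - [[-2.2,-0.4,-2.0],[0.4,-1.1,0],0.5]
    - [[-2.5,-0.5,-2.6],[0.4,-1.4,0],0.5]
    - [[-2.6,-0.5,-2.6],[0.4,-1.4,0],0.5]
    - [[-2.7,-0.5,-2.5],[0.4,-1.4,0],0.5]
    - [[-2.5,-0.4,-2.2],[0.4,-1.4,0],0.5]

```text
t: 24.92
eef_pos: [497.7, 114.6, 166.6]
tcp_rot: [-1.579, -0.328, -1.58]
ft_force: [1.3, -0.0, -2.8]
opening: 0.147
```

Run:
```python
from h import *
s=readout.state();print(s['ft_force'],s['opening'],s['joints'].round(2))
p=read_camera('top'); find(p,['tray_mid','tray_lug','tray_handle','ball0','scoop_pan'],mc=.25)
p=read_camera('wrist'); find(p,['tray_mid','tray_lug','tray_handle'],mc=.25,ps=pose())
plan([484,121,115],(-90,-16),5)
```

```text
[ 1.33872165e+00 -2.00208317e-03 -2.75332110e+00] 0.14689581347162048 [ 0.26  0.45  1.84 -0.38  0.99  0.5 ]
tray_mid 0.73 w [ 195. -312.   22.] px [358. 303.]
tray_mid 0.67 w [484. -18.  13.] px [261. 207.]
tray_mid 0.59 w [ 311. -600.   11.] px [451. 264.]
tray_lug 0.72 w [ 149. -229.   38.] px [331. 318.]
tray_lug 0.63 w [485.  55.  31.] px [237. 205.]
tray_lug 0.58 w [ 336. -670.   27.] px [474. 255.]
tray_lug 0.31 w [495.  59. 144.] px [231. 194.]
tray_handle 0.77 w [ 255. -432.   40.] px [399. 282.]
tray_handle 0.72 w [ 267. -513.   31.] px [425. 278.]
tray_handle 0.57 w [ 489. -115.   32.] px [293. 204.]
tray_handle 0.46 w [519.  79. 140.] px [225. 186.]
ball0 0.57 w [521.  56. 145.] px [233. 185.]
ball0 0.56 w [477.  70. 142.] px [228. 200.]
ball0 0.55 w [519.  80. 141.] px [224. 186.]
ball0 0.42 w [480.  48. 149.] px [235. 199.]
ball0 0.41 w [498.  57. 145.] px [232. 193.]
ball0 0.4 w [497.  77. 135.] px [225. 194.]
scoop_pan 0.92 w [497.  46. 143.] px [236. 193.]
scoop_pan 0.3 w [495.  61. 143.] px [231. 194.]
tray_mid 0.91 w [487. -18.  16.] px [278. 256.]
tray_mid 0.86 w [ 194. -318.   22.] px [104. 395.]
tray_lug 0.82 w [ 148. -228.   37.] px [ 47. 374.]
tray_lug 0.75 w [479.  56.  30.] px [267. 209.]
from [499.9 112.  166.4] [-90.5 -18.8 -90.7] step mm 10.9 deg 0.6
[[-0.5, 0.92, -0.31], [0.1, -0.1, 0.6]]
[[-0.49, 0.92, -0.31], [0.1, -0.1, 0.6]]
[[-0.48, 0.93, -0.31], [0.1, -0.1, 0.6]]
[[-0.47, 0.93, -0.32], [0.1, -0.1, 0.6]]
[[-0.46, 0.94, -0.32], [0.1, -0.1, 0.6]]
```

apply_moves:
  increments:
    - [[-0.5,0.9,-0.3],[0.1,0,0.6],0.5]
    - [[-0.5,0.9,-0.3],[0.1,0,0.6],0.5]
    - [[-0.5,0.9,-0.3],[0.1,0,0.6],0.5]
    - [[-0.5,0.9,-0.3],[0.1,0,0.6],0.5]
    - [[-0.5,0.9,-0.3],[0.1,0,0.6],0.5]

```text
t: 26.05
eef_pos: [483.9, 122.4, 112.4]
tcp_rot: [-1.57, -0.272, -1.585]
ft_force: [-0.1, 0.7, -2.3]
opening: 0.146
```

Run:
```python
from h import *
def seg(P0,w): 
    return plan(w[0],(-90,w[1]),w[2],P0)
a=seg(None,([485,106,110],2,5)); a=seg(a,([485,92,118],15,5))
```

```text
from [483.9 122.4 112.4] [-90.  -15.6 -90.8] step mm 3.3 deg 3.5
[[0.3, 0.13, 0.03], [0.0, -0.2, 3.5]]
[[0.31, 0.12, 0.03], [0.0, -0.2, 3.5]]
[[0.32, 0.1, 0.02], [0.0, -0.2, 3.5]]
[[0.32, 0.08, 0.02], [0.0, -0.2, 3.5]]
[[0.33, 0.06, 0.02], [0.0, -0.2, 3.5]]
from [485. 106. 110.] [-90.   2. -90.] step mm 3.2 deg 2.6
[[0.27, -0.17, -0.0], [0.0, 0.0, 2.6]]
[[0.27, -0.18, -0.0], [0.0, 0.0, 2.6]]
[[0.26, -0.19, -0.0], [0.0, 0.0, 2.6]]
[[0.25, -0.21, -0.0], [0.0, 0.0, 2.6]]
[[0.24, -0.22, 0.0], [0.0, 0.0, 2.6]]
```

apply_moves:
  increments:
    - [[0.3,0.1,0],[0,-0.2,3.3],0.5]
    - [[0.3,0.1,0],[0,-0.2,3.3],0.5]
    - [[0.3,0.1,0],[0,-0.2,3.3],0.5]
    - [[0.3,0.1,0],[0,-0.2,3.0],0.5]
    - [[0.3,0.05,0],[0,0,2.0],0.5]

```text
t: 26.68
eef_pos: [482.4, 107.5, 107.3]
tcp_rot: [-1.574, -0.004, -1.568]
ft_force: [-0.3, 0.4, -3.0]
opening: 0.146
```

apply_moves:
  increments:
    - [[0.3,-0.15,0],[0,0,2.5],0.5]
    - [[0.3,-0.15,0],[0,0,2.5],0.5]
    - [[0.3,-0.2,0],[0,0,2.5],0.5]
    - [[0.25,-0.2,0],[0,0,2.5],0.5]
    - [[0.25,-0.2,0],[0,0,2.5],0.5]

```text
t: 27.3
eef_pos: [481.6, 92.2, 113.5]
tcp_rot: [-1.575, 0.22, -1.569]
ft_force: [0.6, -0.2, -1.8]
opening: 0.148
```

Run:
```python
from h import *
s=readout.state();print(s['ft_force'],s['opening'],s['joints'].round(2))
p=read_camera('top'); find(p,['ball0','scoop_pan'],mc=.25)
a=plan([485,70,132],(-90,29),5); a=plan([485,48,140],(-90,42),5,a)
```

```text
[ 0.62244111 -0.20101328 -1.8274157 ] 0.1480225854589559 [-0.07  0.45  2.01  0.33  0.73 -0.33]
ball0 0.41 w [ 477. -285.    0.] px [348. 210.]
ball0 0.38 w [483.  -3.  46.] px [255. 205.]
ball0 0.37 w [464.  10.  57.] px [251. 210.]
ball0 0.35 w [464. -21.  19.] px [262. 213.]
scoop_pan 0.54 w [485.  44.  59.] px [240. 203.]
from [481.7  91.8 113.5] [-90.2  12.5 -90. ] step mm 5.8 deg 3.3
[[0.35, -0.46, 0.06], [0.0, -0.0, 3.3]]
[[0.32, -0.48, 0.06], [0.0, -0.0, 3.3]]
[[0.29, -0.49, 0.06], [0.0, -0.0, 3.3]]
[[0.26, -0.51, 0.07], [0.0, -0.0, 3.3]]
[[0.23, -0.52, 0.07], [0.0, -0.0, 3.3]]
from [485.  70. 132.] [-90.  29. -90.] step mm 4.7 deg 2.6
[[0.31, -0.35, -0.0], [0.0, 0.0, 2.6]]
[[0.29, -0.37, -0.0], [0.0, 0.0, 2.6]]
[[0.27, -0.38, -0.0], [0.0, 0.0, 2.6]]
[[0.26, -0.39, -0.0], [0.0, 0.0, 2.6]]
[[0.24, -0.4, -0.0], [0.0, 0.0, 2.6]]
```

Balls are leaving over the lip. I'll continue the tilt.

apply_moves:
  increments:
    - [[0.35,-0.45,0.05],[0,0,3.3],0.5]
    - [[0.3,-0.5,0.05],[0,0,3.3],0.5]
    - [[0.3,-0.5,0.05],[0,0,3.3],0.5]
    - [[0.25,-0.5,0.05],[0,0,3.3],0.5]
    - [[0.25,-0.5,0.05],[0,0,3.3],0.5]

```text
t: 28.08
eef_pos: [483.8, 71.4, 131.8]
tcp_rot: [-1.576, 0.506, -1.568]
ft_force: [0.8, -0.6, -1.8]
opening: 0.147
```

Run:
```python
from h import *
s=readout.state();print(s['ft_force'],s['opening'],s['joints'].round(2))
p=read_camera('top'); find(p,['ball0','tray_mid'],mc=.25)
q=read_camera('side'); find(q,['ball0'],mc=.25)
A=cv2.resize(p['img'][165:245,220:320],None,fx=4,fy=4,interpolation=2); B=cv2.resize(q['img'][150:230,220:320],None,fx=4,fy=4,interpolation=2)
cv2.imwrite('pics/c11.png',np.hstack([A,B])[:,:,::-1])
plan([485,100,180],(-90,0),6)
```

```text
[ 0.84681939 -0.64068799 -1.78247644] 0.14675857197217468 [-0.26  0.47  2.01  0.63  0.92 -0.72]
ball0 0.37 w [486. 196.   4.] px [192. 206.]
tray_mid 0.72 w [ 307. -603.   13.] px [452. 265.]
tray_mid 0.6 w [ 192. -312.   18.] px [358. 304.]
ball0 0.6 w [503. -32.  15.] px [267. 204.]
ball0 0.41 w [475. -28.  20.] px [259. 204.]
ball0 0.39 w [446. -22.  14.] px [250. 206.]
from [483.7  71.6 131.6] [-90.3  28.9 -89.9] step mm 9.4 deg 4.8
[[-0.8, -0.48, 0.02], [0.1, 0.0, -4.8]]
[[-0.76, -0.54, 0.02], [0.1, 0.0, -4.8]]
[[-0.71, -0.6, 0.02], [0.1, 0.0, -4.8]]
[[-0.66, -0.66, 0.02], [0.1, 0.0, -4.8]]
[[-0.6, -0.72, 0.02], [0.1, 0.0, -4.8]]
[[-0.54, -0.76, 0.02], [0.1, 0.0, -4.8]]
```

View pics/c11.png

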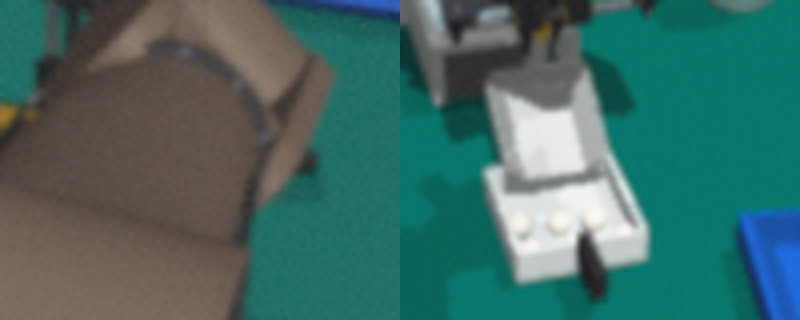

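The scoop is empty and the balls sit in the tray along its rear wall, right half at (560,220). I'll retreat and put the scoop on open bench.

apply_moves:
  increments:
    - [[-1.2,-1.0,0],[0,0,-4],0.5]
    - [[-1.2,-1.2,0],[0,0,-5],0.5]
    - [[-1.0,-1.2,0],[0,0,-6],0.5]
    - [[-0.8,-1.2,0],[0,0,-6],0.5]
    - [[-0.6,-1.2,0],[0,0,-6],0.5]

```text
t: 28.95
eef_pos: [483.4, 99.9, 204.6]
tcp_rot: [-1.573, 0.013, -1.567]
ft_force: [-0.3, -0.0, -2.7]
opening: 0.144
```

Run:
```python
from h import *
p=read_camera('side'); find(p,['ball0'],mc=.25)
a=plan([660,100,170],(0,0),10)
```

```text
ball0 0.59 w [472. -28.  20.] px [258. 204.]
ball0 0.54 w [504. -35.  13.] px [268. 205.]
ball0 0.44 w [481. 335.  28.] px [238. 148.]
ball0 0.38 w [447. -24.  10.] px [251. 207.]
from [483.8 101.2 205.1] [-90.1   0.9 -89.6] step mm 18.0 deg 9.0
[[0.03, 0.35, 1.76], [-0.1, -9.0, -0.1]]
[[0.3, 0.35, 1.74], [-0.1, -9.0, -0.1]]
[[0.57, 0.35, 1.67], [-0.1, -9.0, -0.1]]
[[0.82, 0.35, 1.56], [-0.1, -9.0, -0.1]]
[[1.05, 0.34, 1.41], [-0.1, -9.0, -0.1]]
[[1.26, 0.34, 1.23], [-0.1, -9.0, -0.1]]
[[1.44, 0.35, 1.02], [-0.1, -9.0, -0.1]]
[[1.58, 0.35, 0.79], [-0.1, -9.0, -0.1]]
[[1.68, 0.35, 0.53], [-0.1, -9.0, -0.1]]
[[1.74, 0.35, 0.26], [-0.1, -9.0, -0.1]]
```

apply_moves:
  increments:
    - [[0,0,1.8],[0,-9,0],0.5]
    - [[0.3,0.2,1.7],[0,-9,0],0.5]
    - [[0.6,0.3,1.7],[0,-9,0],0.5]
    - [[0.8,0.4,1.6],[0,-9,0],0.5]
    - [[1.1,0.4,1.4],[0,-9,0],0.5]

```text
t: 29.68
eef_pos: [572.7, 103.7, 189.4]
tcp_rot: [-1.556, 0.018, -0.75]
ft_force: [-0.4, -0.8, -2.4]
opening: 0.146
```

apply_moves:
  increments:
    - [[1.3,0.4,1.2],[0,-9,0],0.5]
    - [[1.4,0.4,1.0],[0,-9,0],0.5]
    - [[1.6,0.4,0.8],[0,-9,0],0.5]
    - [[1.7,0.4,0.5],[0,-9,0],0.5]
    - [[1.7,0.4,0.3],[0,-9,0],0.5]

```text
t: 30.3
eef_pos: [661.2, 107.1, 163.7]
tcp_rot: [-1.539, 0.007, 0.064]
ft_force: [-0.0, -0.6, -1.2]
opening: 0.145
```

Run:
```python
from h import *
p=read_camera('top'); find(p,['ball0','tray_mid','tray_lug','tray_handle','scoop_pan'],mc=.25)
p=read_camera('side'); find(p,['scoop_pan','scoop_grip'],mc=.25)
a=plan([660,90,58],(0,0),5)
```

```text
ball0 0.6 w [486. -63.  16.] px [276. 206.]
ball0 0.59 w [508. -31.  15.] px [265. 199.]
ball0 0.54 w [446. -21.  15.] px [262. 219.]
ball0 0.48 w [528. -64.  13.] px [276. 193.]
ball0 0.46 w [447. -62.  13.] px [275. 219.]
ball0 0.41 w [477. -30.  14.] px [265. 209.]
tray_mid 0.95 w [486. -18.  17.] px [261. 206.]
tray_mid 0.82 w [ 195. -316.   21.] px [360. 303.]
tray_mid 0.72 w [ 307. -599.   13.] px [450. 265.]
tray_mid 0.58 w [479. -29.  14.] px [264. 208.]
tray_lug 0.9 w [ 151. -230.   38.] px [331. 318.]
tray_lug 0.78 w [ 339. -670.   27.] px [474. 254.]
tray_lug 0.77 w [485.  54.  28.] px [237. 205.]
tray_lug 0.65 w [756. 303.  -2.] px [164. 124.]
tray_handle 0.78 w [ 265. -512.   30.] px [425. 279.]
tray_handle 0.67 w [ 256. -433.   42.] px [400. 282.]
tray_handle 0.65 w [ 490. -114.   33.] px [293. 204.]
scoop_pan 0.57 w [ 781. -229.    3.] px [329. 117.]
scoop_pan 0.66 w [717. 114. 115.] px [314. 149.]
scoop_grip 0.75 w [652. 107. 192.] px [298. 133.]
from [660.7 107.2 165.2] [-88.2   0.3   3.3] step mm 21.7 deg 0.7
[[-0.02, 2.13, -0.41], [-0.4, 0.7, -0.1]]
[[-0.02, 2.13, -0.4], [-0.4, 0.7, -0.1]]
[[-0.02, 2.14, -0.38], [-0.4, 0.7, -0.1]]
[[-0.02, 2.14, -0.37], [-0.4, 0.7, -0.1]]
[[-0.01, 2.14, -0.36], [-0.4, 0.7, -0.1]]
```

All six balls are in the tray. Lowering the scoop and levelling its roll.

apply_moves:
  increments:
    - [[0,2.4,-0.3],[-0.5,0.6,0],0.5]
    - [[0,2.4,-0.3],[-0.5,0.6,0],0.5]
    - [[0,2.4,-0.3],[-0.4,0.6,0],0.5]
    - [[0,1.8,-0.2],[-0.4,0.5,0],0.5]
    - [[0,1.0,0],[-0.3,0.3,0],0.5]

```text
t: 31.38
eef_pos: [660.9, 97.9, 65.0]
tcp_rot: [-1.577, 0.001, 0.007]
ft_force: [0.3, 0.3, -2.1]
opening: 0.15
```

apply_moves:
  increments:
    - [[0,0.4,0],[0,0,0],0.5]
    - [[0,0.3,0],[0,0,0],0.5]
    - [[0,0.2,0],[0,0,0],0.5]
    - [[0,0.1,0],[0,0,0],0.5]
    - [[0,0,0],[0,0,0],0.5]

```text
t: 32.0
eef_pos: [661.7, 98.1, 55.8]
tcp_rot: [-1.577, -0.001, 0.007]
ft_force: [0.5, 0.2, -2.6]
opening: 0.146
```

apply_moves:
  increments:
    - [[0,0.25,0],[0.1,0,0],0.5]
    - [[0,0.25,0],[0.1,0,0],0.5]
    - [[0,0.2,0],[0.1,0,0],0.5]
    - [[0,0.1,0],[0.1,0,0],0.5]
    - [[0,0.1,0],[0,0,0],0.5]

```text
t: 32.62
eef_pos: [661.5, 98.0, 51.5]
tcp_rot: [-1.57, -0.003, 0.007]
ft_force: [-4.4, -0.2, 8.8]
opening: 0.145
```

apply_moves:
  increments:
    - [[0,-0.05,0],[0,0,0],3]
    - [[0,-0.05,0],[0,0,0],4]
    - [[0,0,0],[0,0,0],4]
    - [[0,-1,0],[0,0,0],4]
    - [[0,-4,0],[0,0,0],4]

```text
t: 33.25
eef_pos: [660.5, 97.7, 101.3]
tcp_rot: [-1.57, 0.001, 0.007]
ft_force: [0.3, -0.8, -0.0]
opening: 0.42
```

apply_moves:
  increments:
    - [[0,-5,0],[0,0,0],4]
    - [[-1,-4,-1],[0,5,0],4]
    - [[-1.5,-1,-2.5],[0,10,0],4]
    - [[-1,0,-3],[0,10,0],4]
    - [[0,0,-4],[0,10,0],4]

```text
t: 33.88
eef_pos: [599.2, 1.0, 210.8]
tcp_rot: [-1.566, -0.006, -0.618]
ft_force: [1.3, -0.6, 1.1]
opening: 0.422
```

Run:
```python
from h import *
p=read_camera('side'); find(p,['scoop_pan','scoop_grip'],mc=.25)
a=plan([487,-110,200],(-90,0),7)
```

```text
scoop_pan 0.74 w [ 773. -230.   -1.] px [365. 231.]
scoop_pan 0.64 w [720. 100.  -0.] px [314. 177.]
scoop_grip 0.66 w [650.  98.  79.] px [297. 162.]
from [5.994e+02 2.000e-01 2.107e+02] [-89.7  -0.3 -35.2] step mm 22.5 deg 7.8
[[-0.4, 0.14, -2.21], [-0.1, 7.8, 0.0]]
[[-0.1, 0.14, -2.25], [-0.1, 7.8, 0.0]]
[[0.21, 0.14, -2.24], [-0.1, 7.8, 0.0]]
[[0.51, 0.15, -2.19], [-0.1, 7.8, 0.0]]
[[0.8, 0.15, -2.1], [-0.1, 7.8, 0.0]]
[[1.08, 0.15, -1.97], [-0.1, 7.8, 0.0]]
[[1.34, 0.15, -1.81], [-0.1, 7.8, 0.0]]
```

apply_moves:
  increments:
    - [[-0.5,0,-3.2],[0,10,0],4]
    - [[0,0,-3.2],[0,10,0],4]
    - [[0.5,0,-3.2],[0,10,0],4]
    - [[1.1,0,-3.0],[0,10,0],4]
    - [[1.6,0,-2.7],[0,10,0],4]

```text
t: 34.65
eef_pos: [486.3, -111.0, 210.7]
tcp_rot: [-1.56, 0.0, -1.497]
ft_force: [0.1, -0.2, 0.3]
opening: 0.418
```

Run:
```python
from h import *
ps=pose(); p=read_camera('wrist'); find(p,['tray_handle','tray_mid','tray_lug','ball0'],ps=ps,mc=.25); 
im=p['img']; save(p,'w12.png',None,1.4)
a=plan([487,-116,80],(-90,0),5)
```

```text
tray_handle 0.9 w [ 483. -112.   27.] px [282. 191.]
tray_mid 0.75 w [482. -20.  17.] px [288.  98.]
tray_lug 0.88 w [484.  54.  29.] px [296.  13.]
ball0 0.93 w [525. -64.  14.] px [325. 146.]
ball0 0.9 w [503. -35.  15.] px [307. 116.]
ball0 0.83 w [483. -67.  16.] px [285. 146.]
ball0 0.7 w [479. -31.  19.] px [284. 110.]
ball0 0.67 w [442. -65.  10.] px [247. 141.]
from [ 487.2 -110.5  210.7] [-89.4   0.  -85.4] step mm 26.2 deg 0.9
[[0.11, 2.61, -0.04], [-0.1, 0.9, -0.0]]
[[0.11, 2.61, -0.03], [-0.1, 0.9, -0.0]]
[[0.11, 2.61, -0.03], [-0.1, 0.9, -0.0]]
[[0.11, 2.61, -0.02], [-0.1, 0.9, -0.0]]
[[0.11, 2.61, -0.01], [-0.1, 0.9, -0.0]]
```

apply_moves:
  increments:
    - [[0.1,4,-0.1],[0,1,0],4]
    - [[0.1,4,-0.1],[0,1,0],4]
    - [[0.1,4,-0.1],[0,1,0],4]
    - [[0.1,4,0],[0,1,0],4]
    - [[0,3,0],[0,0.5,0],4]

```text
t: 35.52
eef_pos: [493.7, -111.1, 17.2]
tcp_rot: [-1.552, -0.002, -1.551]
ft_force: [1.4, -0.3, -0.4]
opening: 0.42
```

Run:
```python
from h import *
a=plan([484,-114,13],(-90,0),3)
```

```text
from [ 493.7 -111.1   17.2] [-88.9  -0.1 -88.9] step mm 3.7 deg 0.5
[[0.09, 0.13, -0.33], [-0.4, 0.4, 0.0]]
[[0.09, 0.14, -0.33], [-0.4, 0.4, 0.0]]
[[0.09, 0.14, -0.33], [-0.4, 0.4, 0.0]]
```

apply_moves:
  increments:
    - [[0.1,0.1,-0.5],[-0.5,0.4,0],4]
    - [[0.1,0.1,-0.4],[-0.5,0.4,0],4]
    - [[0.1,0.1,-0.2],[-0.4,0.3,0],4]
    - [[0,0,0],[0,0,0],2]
    - [[0,0,0],[0,0,0],0.5]

```text
t: 36.15
eef_pos: [484.1, -113.2, 15.3]
tcp_rot: [-1.577, -0.002, -1.565]
ft_force: [-0.2, -1.0, 0.1]
opening: 0.265
```

apply_moves:
  increments:
    - [[0,0,0],[0,0,0],0.5]
    - [[0,0,0],[0,0,0],0.5]
    - [[0,0,0],[0,0,0],0.5]
    - [[0,0,0],[0,0,0],0.5]
    - [[0,0,0],[0,0,0],0.5]

```text
t: 36.78
eef_pos: [484.5, -113.5, 15.7]
tcp_rot: [-1.575, -0.002, -1.565]
ft_force: [0.4, -0.2, -0.6]
opening: 0.142
```

Run:
```python
from h import *
s=readout.state(); print(s['opening'])
ps=pose(); p=read_camera('wrist'); find(p,['tray_mid','tray_lug','steriliser','slot_end'],ps=ps,mc=.25)
p=read_camera('top'); find(p,['tray_mid','tray_lug','tray_handle','steriliser','slot_end'],mc=.25)
plan([482,-10,ps[0][2]],(-90,0),5)
```

```text
0.14233101216714833
tray_mid 0.56 w [485. -18.  15.] px [290.  77.]
tray_lug 0.31 w [484. -63.  15.] px [287. 175.]
tray_mid 0.92 w [ 308. -601.   12.] px [451. 265.]
tray_mid 0.88 w [ 196. -315.   15.] px [359. 302.]
tray_lug 0.77 w [ 334. -673.   26.] px [474. 256.]
tray_lug 0.65 w [ 151. -231.   38.] px [332. 318.]
tray_handle 0.81 w [ 255. -432.   44.] px [399. 282.]
tray_handle 0.71 w [ 266. -516.   29.] px [426. 279.]
tray_handle 0.54 w [ 478. -288.    3.] px [349. 210.]
from [ 484.5 -113.4   15.7] [-90.3  -0.1 -89.7] step mm 20.7 deg 0.1
[[-2.07, -0.0, -0.04], [0.1, 0.1, 0.0]]
[[-2.07, -0.0, -0.04], [0.1, 0.1, 0.0]]
[[-2.07, -0.0, -0.04], [0.1, 0.1, 0.0]]
[[-2.07, -0.0, -0.04], [0.1, 0.1, 0.0]]
[[-2.07, -0.0, -0.05], [0.1, 0.1, 0.0]]
```

apply_moves:
  increments:
    - [[-1.0,0,-0.05],[0.1,0,0],0.5]
    - [[-2.0,0,-0.05],[0.1,0,0],0.5]
    - [[-2.4,0,-0.05],[0.1,0,0],0.5]
    - [[-2.4,0,-0.05],[0,0,0],0.5]
    - [[-2.0,0,-0.05],[0,0,0],0.5]

```text
t: 37.95
eef_pos: [481.1, -13.0, 15.8]
tcp_rot: [-1.569, -0.004, -1.565]
ft_force: [0.6, -4.8, -0.4]
opening: 0.146
```

Run:
```python
from h import *
s=readout.state(); print(s['opening'],s['ft_force'])
ps=pose(); p=read_camera('wrist'); print(ps[0],ps[1].as_euler('xyz',degrees=True)); find(p,['tray_mid','tray_lug','steriliser','slot_end'],ps=ps,mc=.25)
save(p,'w12.png',None,1.4)
```

```text
0.1459658521047553 [ 0.58408039 -4.84347881 -0.37856189]
[481.13364991 -13.01471618  15.77282519] [-89.92479377  -0.22662806 -89.67393561]
tray_mid 0.56 w [479.  85.  16.] px [285.  70.]
```

View pics/w12.png

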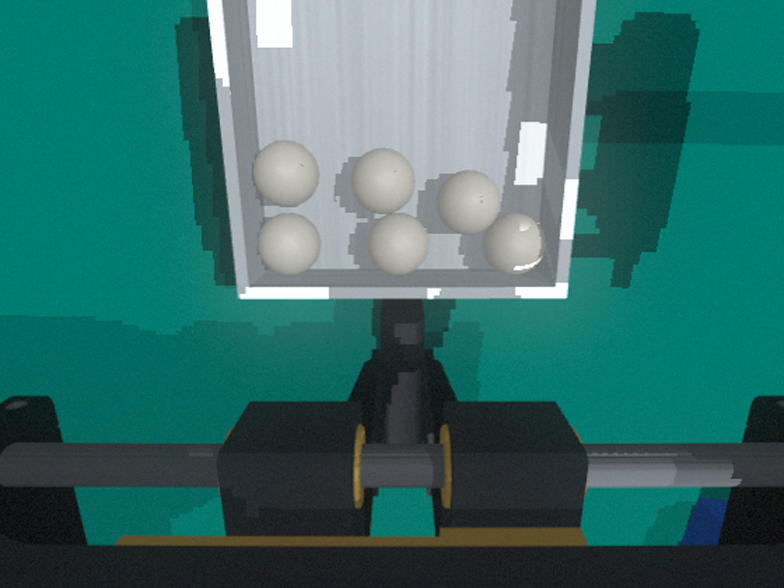

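All six balls are in the tray in the wrist view, which was my last allowed picture. Rear rim corners are at (238,297) and (567,295). I'll get the tray and slot axes numerically, using the earlier wrist shot w1.

```bash
cat > warp.py <<'E'
from h import *
def warp(pic,ps,z,x0,x1,y0,y1,s=2):
    # world-plane image: cols x (x0..x1), rows y (y0..y1), s px per mm
    xs=np.arange(x0,x1,1/s); ys=np.arange(y0,y1,1.0)
    X,Y=np.meshgrid(xs,ys); W=np.stack([X,Y,np.full_like(X,z)],-1).reshape(-1,3)
    K,D=KD(pic); M=np.array(pic['mount']); t=ps[1].inv().apply(W-ps[0]); c=(t-M[:3,3])@M[:3,:3]
    uv=cv2.projectPoints(c.reshape(-1,1,3),np.zeros(3),np.zeros(3),K,D)[0].reshape(X.shape+(2,)).astype(np.float32)
    return cv2.remap(np.ascontiguousarray(pic['img']),uv[...,0],uv[...,1],1),xs,ys
def edges(pic,ps,z,x0,x1,y0,y1,k=6,chan=0):
    im,xs,ys=warp(pic,ps,z,x0,x1,y0,y1); g=im[...,chan].astype(float)
    n=4
    for b in np.array_split(np.arange(len(ys)),n):
        r=cv2.GaussianBlur(g[b].mean(0)[None],(0,0),1.5).ravel(); d=np.gradient(r)
        pk=[i for i in range(2,len(d)-2) if abs(d[i])==np.abs(d[max(0,i-5):i+6]).max() and abs(d[i])>k]
        print('y',ys[b].mean().round(0),[(round(float(xs[i]),1),round(float(d[i]),0)) for i in pk])
E
python3 - <<'E'
from warp import *
ps=pose(); p=read_camera('wrist')
for q in [(238,297),(567,295),(208,0),(597,0)]: print(q,pix2w(p,q[0]/1.4,q[1]/1.4,30,ps).round(1))
print('tray rim z30'); edges(p,ps,30,400,560,30,110)
w=dict(p); w['img']=cv2.imread('pics/w1.png')[:,:,::-1]
ps1=(np.array([523.17,173.92,338.43]),R.from_euler('xyz',[-89.894,.023,-91.698],degrees=True))
print('roof z62'); edges(w,ps1,62,380,590,200,330,3)
print('bench z0 ahead of mouth'); 
im,xs,ys=warp(w,ps1,62,380,590,170,350); g=im[:,80:320,0].mean(1); d=np.gradient(cv2.GaussianBlur(g[:,None],(0,0),1.5).ravel()); print('y edges',[(ys[i],round(d[i])) for i in range(3,len(d)-3) if abs(d[i])>3 and abs(d[i])==abs(d[i-3:i+4]).max()])
E
```

```text
(238, 297) [425.4  20.9  30. ]
(567, 295) [535.9  22.3  30. ]
(208, 0) [424.9 109.   30. ]
(597, 0) [535.4 109.6  30. ]
tray rim z30
y 40.0 [(425.0, 31.0), (436.5, 7.0), (512.5, -6.0), (531.5, 23.0), (535.5, -37.0)]
y 60.0 [(425.0, 33.0), (429.0, -10.0), (518.5, 9.0), (524.5, -19.0), (531.5, 23.0), (535.5, -38.0)]
y 80.0 [(425.0, 34.0), (429.0, -14.0), (436.0, 6.0), (512.5, -9.0), (524.0, -15.0), (531.5, 18.0), (535.5, -36.0)]
y 100.0 [(425.0, 52.0), (429.0, -28.0), (436.5, 12.0), (448.5, -11.0), (512.0, -9.0), (531.5, 17.0), (535.5, -35.0)]
roof z62
y 216.0 [(412.5, 33.0), (422.5, -4.0), (542.0, 4.0), (553.0, -33.0)]
y 249.0 [(412.5, 31.0), (423.0, -9.0), (435.0, -4.0), (542.0, 11.0), (553.0, -34.0)]
y 282.0 [(412.5, 33.0), (423.0, -9.0), (435.0, -4.0), (542.5, 10.0), (553.5, -38.0)]
y 314.0 [(413.0, 34.0), (423.0, -8.0), (435.0, -4.0), (542.5, 10.0), (553.5, -33.0)]
bench z0 ahead of mouth
y edges [(np.float64(194.0), 41), (np.float64(222.0), -10), (np.float64(233.0), -4), (np.float64(331.0), 6), (np.float64(340.0), -6)]
```

Tray centre is x = 480.3 on a 90° axis; slot centre is x = 482.8 with the mouth at y = 194. I need +2.5 mm in x and 172 mm of travel.

apply_moves:
  increments:
    - [[-1.0,0,0.12],[0,0,0],0.5]
    - [[-1.4,0,0.12],[0,0,0],0.5]
    - [[-1.2,0,0.05],[0,0,0],0.5]
    - [[-0.6,0,0],[0,0,0],0.5]
    - [[0,0,0],[0,0,0],0.5]

```text
t: 38.88
eef_pos: [485.0, 27.1, 15.7]
tcp_rot: [-1.568, -0.005, -1.567]
ft_force: [-0.8, 1.9, 2.1]
opening: 0.147
```

Run:
```python
from warp import *
ps=pose(); p=read_camera('wrist'); print(ps[0],ps[1].as_euler('xyz',degrees=True),readout.state()['ft_force'])
y=ps[0][1]
print('tray rim z30'); edges(p,ps,30,400,560,y+43,y+120)
```

```text
[484.97158328  27.1491292   15.72540379] [-89.86470685  -0.29167828 -89.80461507] [-0.02325789  2.23531143  3.04460892]
tray rim z30
y 80.0 [(429.0, 31.0), (433.0, -9.0), (440.5, 6.0), (528.0, -6.0), (535.5, 22.0), (539.5, -38.0)]
y 100.0 [(429.0, 32.0), (433.0, -10.0), (522.0, 9.0), (528.0, -23.0), (535.5, 24.0), (539.5, -40.0)]
y 119.0 [(429.0, 33.0), (433.0, -12.0), (440.0, 6.0), (516.0, -9.0), (528.0, -16.0), (535.0, 16.0), (539.5, -32.0)]
y 138.0 [(428.5, 48.0), (433.0, -28.0), (440.5, 13.0), (452.0, -8.0), (516.0, -9.0), (535.0, 17.0), (539.0, -35.0)]
```

apply_moves:
  increments:
    - [[0,0,-0.15],[0,0,0],0.5]
    - [[-1.0,0,0],[0,0,0],0.5]
    - [[-1.3,0,0],[0,0,0],0.5]
    - [[-1.3,0,0],[0,0,0],0.5]
    - [[-0.8,0,0],[0,0,0],0.5]

```text
t: 39.55
eef_pos: [484.2, 69.6, 15.8]
tcp_rot: [-1.566, -0.006, -1.57]
ft_force: [-0.3, -5.6, 2.9]
opening: 0.143
```

apply_moves:
  increments:
    - [[-1.0,0,-0.05],[0,0,0],0.5]
    - [[-1.4,0,0],[0,0,0],0.5]
    - [[-1.4,0,0],[0,0,0],0.5]
    - [[-1.4,0,0],[0,0,0],0.5]
    - [[-1.2,0,0],[0,0,0],0.5]

```text
t: 40.17
eef_pos: [483.5, 132.6, 15.7]
tcp_rot: [-1.567, -0.008, -1.57]
ft_force: [0.1, -7.3, 5.2]
opening: 0.146
```

apply_moves:
  increments:
    - [[-0.8,0,0],[0,0,0],0.5]
    - [[-0.7,0,0],[0,0,0],0.5]
    - [[-0.5,0,0],[0,0,0],0.5]
    - [[-0.4,0,0],[0,0,0],0.5]
    - [[-0.3,0,0],[0,0,0],0.5]

```text
t: 40.8
eef_pos: [483.0, 158.4, 15.7]
tcp_rot: [-1.568, -0.01, -1.571]
ft_force: [0.0, -6.2, 2.5]
opening: 0.142
```

apply_moves:
  increments:
    - [[-0.2,0,0],[0,0,0],0.5]
    - [[-0.2,0,0],[0,0,0],0.5]
    - [[-0.2,0,0],[0,0,0],0.5]
    - [[-0.2,0,0],[0,0,0],0.5]
    - [[-0.2,0,0],[0,0,0],0.5]

```text
t: 41.42
eef_pos: [482.8, 160.0, 15.6]
tcp_rot: [-1.571, -0.018, -1.571]
ft_force: [1.8, -20.3, 4.0]
opening: 0.142
```

Hit the end stop: 20 N at y = 160, against 159 predicted. Release and lift off.

apply_moves:
  increments:
    - [[0.05,0,0],[0,0,0],2.5]
    - [[0,0,0],[0,0,0],4]
    - [[0,0,0],[0,0,0],4]
    - [[0,-1.5,0],[0,0,0],4]
    - [[0,-5,0],[0,0,0],4]

```text
t: 42.05
eef_pos: [481.5, 160.2, 80.1]
tcp_rot: [-1.577, -0.018, -1.572]
ft_force: [0.3, -0.1, 0.6]
opening: 0.421
```

apply_moves:
  increments:
    - [[0,-5,0],[0,0,0],4]
    - [[1.5,-5,0],[0,0,0],4]
    - [[3,-3,0],[0,0,0],4]
    - [[3,-1,0],[0,0,0],4]
    - [[0,0,0],[0,0,0],4]

```text
t: 42.68
eef_pos: [481.9, 87.3, 234.6]
tcp_rot: [-1.567, -0.017, -1.57]
ft_force: [0.1, 0.8, -0.1]
opening: 0.421
```

Run:
```python
from warp import *
ps=pose(); p=read_camera('wrist'); print(ps[0])
find(p,['tray_handle','tray_mid','ball0','steriliser'],ps=ps,mc=.3)
im,xs,ys=warp(p,ps,30,435,530,150,230); g=im[...,0].mean(1); d=np.gradient(cv2.GaussianBlur(g[:,None],(0,0),1.2).ravel()); print('y edges z30',[(ys[i],round(d[i])) for i in range(3,len(d)-3) if abs(d[i])>3 and abs(d[i])==abs(d[i-3:i+4]).max()])
im,xs,ys=warp(p,ps,62,435,530,170,260); g=im[...,0].mean(1); d=np.gradient(cv2.GaussianBlur(g[:,None],(0,0),1.2).ravel()); print('z62',[(ys[i],round(d[i])) for i in range(3,len(d)-3) if abs(d[i])>3 and abs(d[i])==abs(d[i-3:i+4]).max()])
for c in ['top','side']:
    q=read_camera(c); print(c); find(q,['ball0','scoop_pan','scoop_grip','tray_handle','jar','amber_bottle','pot','pipette_gun'],mc=.35)
```

```text
[481.88815707  87.31408459 234.58925104]
tray_handle 0.63 w [481. 156.  25.] px [286. 118.]
steriliser 0.65 w [482. 195.   0.] px [287.  80.]
y edges z30 [(np.float64(193.0), 40)]
z62 [(np.float64(191.0), 42)]
top
scoop_pan 0.81 w [720.  99.   8.] px [226. 133.]
scoop_grip 0.65 w [651.  93.  79.] px [224. 148.]
tray_handle 0.57 w [ 256. -430.   38.] px [399. 282.]
tray_handle 0.57 w [ 262. -514.   31.] px [426. 280.]
jar 0.77 w [757. 304.  -0.] px [163. 124.]
amber_bottle 0.61 w [800. -24.   2.] px [265. 111.]
pot 0.71 w [ 778. -230.    3.] px [329. 118.]
pipette_gun 0.82 w [ 675. -399.    3.] px [383. 149.]
side
ball0 0.39 w [502. 236.  17.] px [249. 163.]
scoop_pan 0.69 w [480. 158.  32.] px [248. 171.]
scoop_pan 0.55 w [718. 101.   0.] px [314. 177.]
scoop_grip 0.67 w [653.  97.  80.] px [298. 162.]
tray_handle 0.88 w [ 263. -517.   29.] px [222. 340.]
tray_handle 0.79 w [480. 158.  34.] px [248. 171.]
tray_handle 0.74 w [ 249. -428.   37.] px [209. 309.]
jar 0.81 w [753. 309.   0.] px [304. 148.]
amber_bottle 0.95 w [795. -21.   3.] px [346. 191.]
pot 0.68 w [ 773. -230.   -1.] px [366. 231.]
pipette_gun 0.75 w [ 678. -393.   -5.] px [360. 275.]
pipette_gun 0.75 w [650.  99.  78.] px [297. 162.]
```

```bash
python3 -c "
from cell import env; print(env.job_done())"
```

```text
the job is handed in; nothing more can be done
None
```

The job is handed in, at about 43 s on the robot's clock. The steps were done in the order asked. No verdict comes back, so this rests on my own checks.

**What I did**
- **Tray:** I pulled the small silver tray out by its red lug. The larger silver tray and the yellow one were left alone.
- **Balls:** I scooped all six from the tub and poured them into the tray while it stood outside the steriliser.
- **Scoop:** I set it down flat on the open bench.
- **Loading:** I pushed the tray in by its handle until it met the end stop, then let go and backed away.

**What the last checks showed**
- **Ball count:** all six were in the tray in the last close view, just before it went in. After that only one ball was detected, inside the tray through the clear roof. None was detected in the tub or on the bench.
- **Tray home:** the push met a firm stop at 20 N, within 1 mm of where I expected. The rear wall measured at y = 193, flush with the mouth at 191–194. The detected handle position was 2–4 mm short of nominal, which is within the detection error.
- **Scoop flat:** its pan read 0–8 mm above the bench and its grip about 79 mm, which is right for lying flat.
- **Bystanders:** the jar, bottle, pot and pipette gun read where they started, to within about 8 mm of detection noise.

**What went wrong on the way:** the first time I lowered the scoop into the tub, it caught on something near the tub's end and the contact force reached about 30 N. I never pinned down what it hit. I backed off, moved forward, and it then reached the floor normally.

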